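# Unstack the harmonica combs and wedge one up for filing

## Task

Take the stack of cherrywood harmonica combs apart from the top: lay the short ten-hole comb squarely on the shorter brass reed plate, the twelve-hole comb squarely on the longer brass reed plate, and the long fourteen-hole comb flat on the green plate block, one long edge against its two pins and one end up to the stop pin. Then slide the walnut wedge, thin end first, into the gap between that comb and the slanted rail and push it home so that the comb is held tight against the two pins for filing. Set the combs down rather than dropping them, and leave the round file and the aluminium clamp where they lie.

Things in the scene. Friction and masses are not known exactly. Their poses are not given: they have to be found in the camera images.
- comb10_mid (a point): Ten-hole comb: dark red-brown cherrywood slab, 28 x 102 mm, 10 mm thick, a row of open chambers like a comb; top of the stack. Point at its centre, half-way up; y along its length, z up. About 17 g.
- comb12_mid (a point): Twelve-hole comb: the same, 28 x 127 mm, 10 mm thick; middle of the stack, its ends show beyond the ten-hole comb. Point at its centre, half-way up; y along its length. About 21 g.
- comb14_mid (a point): Fourteen-hole comb: the same, 28 x 152 mm, 10 mm thick; bottom of the stack, lying on the bench, its ends show beyond the other two. Point at its centre, half-way up; y along its length. About 26 g. The three combs are equally wide, loose on one another and lie roughly in line.
- plate10_top (a point): Shorter brass reed plate, 28 x 102 mm with ten reeds, screwed flat on a fixed dark grey holder 46 x 118 mm. Point at the centre of the plate's upper face, 9.5 mm above the bench; y along its length. A comb may lie on it either way round.
- plate12_top (a point): Longer brass reed plate, 28 x 127 mm with twelve reeds, screwed flat on a fixed dark grey holder 46 x 143 mm. Point at the centre of the plate's upper face, 9.5 mm above the bench; y along its length. A comb may lie on it either way round.
- block_seat (a point): Green anodised plate block, 82 x 207 x 12 mm, fixed. Point on its upper face at the centre of the seat of the fourteen-hole comb (along y, either way round). In its frame, mm: two pins, 8 across and 10 high, at (-18, -52) and (-18, 52), so that a seated comb spans x -14 to 14; stop pin, the same, at (0, 80), beyond the comb's +y end. Block spans x -32 to 50, y -115 to 92.
- rail_gap (a point): Slanted aluminium rail, 10 mm high, fixed on the block's +x side. Point: where the wedge head's centre comes when home (+-5 mm in y), 7 mm above the block's upper face; axes as the block's. In its frame, mm: comb edge at x -8.2; rail from y 17 to 72; its gap to a seated comb narrows from 16.4 to 10.6. The wedge goes in along +y, 10 to 20 N drive it home; the head stays outside.
- wedge_head (a point): Loose dark walnut wedge, 114 mm long, 14 high. Head (grip here) 34 long, 16.4 thick, parallel sides; from it the wedge tapers over 80 mm to 8 thick. Point at the head's centre, half-way up; y points to the thin end, 97 mm off; the blunt end is 17 mm off the other way. Its -x face is straight (goes against the comb), the +x face slants like the rail. Stays by friction where pushed.
- file: Steel round file with a turned wooden handle, 180 mm long along y, 22 mm high, loose on the bench; origin under its middle. To be left alone.
- clamp: Small cast aluminium C-clamp with a knurled steel screw, jaws open, lying flat, about 60 x 130 mm and 22 mm high, loose; origin under the middle of its frame, screw along y. To be left alone.
Mind the look-alikes: they are no part of the job. Leave any purple or red look-alike of the part that bears wedge_head alone.

How it is judged:
By the outcome, as a careful person would: the job done as asked, in the order asked, and still so for the second after the job is handed in, with the robot touching nothing.
It also fails if it takes over 106 s, if anything falls off the work surface, if the arm or the gripper's body presses on something with over 40 N, if the wrist force passes 120 N, or if a joint passes its speed limit or range.

## Robot

A 6-joint arm with a two-finger parallel gripper is mounted at the origin on the work surface. World frame = base frame: x ahead of the robot, y to its left, z up, the work surface at z = 0. Lengths are in m, angles in rad, forces in N, time in s.
With the tool pointing down it reaches from about 0.35 to 0.85 m from the base axis. Payload 8.1 kg.
Tool frame: the origin (TCP) lies at the very end of the fingers, on their centre line; the grasp point (between the pads) lies robot.grip_point_offset behind it (robot.grip_point_offset is the distance from the TCP to the grasp point, in m); z points along the fingers, y is the line along which they close (so a half turn about z gives the same grasp; the last joint's range is limited). The gripper opens to 93 mm and grips with 3 to 60 N. Pads are 15 mm wide; open, the fingers measure 128 mm over their backs; the gripper's body (75 mm by 188 mm) begins 65 mm behind the grasp point.
Start: joints at [1.212, 0.13, 1.488, -0, 1.523, -0.085], TCP at [0.162, 0.578, 0.219] pointing down, gripper open.
Joint ranges: [-2.96, 2.96], [-0.89, 2.26], [0.02, 2.5], [-1.34, 4.48], [0, 2.73], [-2.66, 2.66]. Speed limits (rad/s): [2.39, 2.39, 2.79, 3.14, 3.14, 3.14].

## Interface

Orientations are given as a rotation vector (axis times angle).
In Python, from plant import robot, eyes gives the robot as it stands. The module is installed in compiled form; this text tells all that it offers.
- The arm moves only by the tool apply_moves, never from a script. Its argument "steps" is one flat list of numbers, 7 for each row, row after row: the shift along the tool's x, y, z in units of 30 mm (1.0 is 30 mm), then the turn, a rotation vector about the tool's x, y, z in units of 6 degrees (1.0 is 6 degrees), then the opening in per cent of the stroke, from 0 (shut) to 100 (fully open). In form: [dx, dy, dz, ax, ay, az, fingers, dx, dy, dz, ax, ay, az, fingers, ...]. A call has 1 to 12 rows; each row shifts and turns the commanded pose from where the row before left it, along the tool's axes as they then stand; what a row does not reach is not made up. A row lasts 1/12 s, in which the tool goes at most 41.7 mm and 7.16 degrees, less where a joint would pass 70% of its speed; a pose out of reach is approached as far as the arm can. A call is refused whole if a number of a shift passes 1 or a number of a turn 1, either way. A call with a gripper value outside its range is refused whole. The fingers move at their own pace and stop on an object; "grip_force" is the grip in N (left out, the last holds). Time passes only in rows, so rows that do not move let the fingers close. It gives the time, the measured TCP pose, the force, the opening and the grip force at its end, in the units of the state.
- robot.read_state(): the state, without advancing time (a new reading comes with each control period).
- eyes.read_camera(name): name is "side" or "top" or "wrist"; returns the picture (480x640x3 uint8, red, green, blue); there is no depth.
- eyes.calibration(name): a dict with "K" (3x3 intrinsics, pixels), "R" (3x3) and "t" (3): a world point X has camera coordinates R X + t. Camera axes: x right, y down, z forward; pixel columns grow to the right and rows downward; lengths in m; the calibration is good to about 2 mm. A picture is of the moment at which its call begins: read the wrist's pose just before it. calibration takes no time and is no camera call; for the wrist camera it gives the pose at the moment of the call.
- robot.close_job(): hands the job in; it is judged then, once.
Trained networks look in the newest picture that a camera, given by its name, has taken for a name from the list of things; names that differ only in an ending like _2 or _b are one class to them, and where a whole thing is asked for, a point or a joint stands for the part that bears it (a point fixed in the world has none). Each returns a list of dicts, best first, with "conf" (0 to 1); they miss things now and then, are a little off and sometimes report something else, mostly with a low value. They report only what shows in the picture. A call takes as long as a camera call. They do not tell look-alikes from the thing itself.
- eyes.search_frame(camera, thing): "rect" ([left, top, width, height] in pixels, round what is visible of it).
- eyes.place_of(camera, thing): "xy" ([column, row] in pixels: a listed point, or the origin of a listed thing).
The state is a dict: "t": time; "q": joint angles; "dq": joint speeds; "joint_torque": joint torques, N m; "tool_pos": TCP position; "orientation": TCP orientation; "force": force on the tool from outside, world axes, zero at the start; "wrist_torque": the same for the moment, N m; "opening": finger opening in m; "gripper_force": force on a finger pad.
Only numpy, scipy, OpenCV 4.12 (cv2) and the standard library are available. Lean on these libraries where they do the work, as an engineer would, in place of code of your own. Each camera call takes 0.05 s, during which the arm holds its last target. There are 200 camera calls.

## Working session

There is one attempt and no reset: what is moved stays moved. The work goes in short steps, Python scripts to look and compute and a tool call to move; the robot and the scene stay as the last step left them, time stands still between calls to the robot, and variables do not carry over. Pictures are saved under pics/ and viewed, at most 14 in all, crops included, and the job is handed in when it is done.

Besides the shell and the picture viewer there is one more tool, called after ">>>" in YAML: its name, and indented under it one key for each argument. apply_moves: Moves the arm, as the interface text tells. Its arguments: {"type":"object","properties":{"steps":{"type":"array"},"grip_force":{"type":"number"}},"required":["steps"]}

```bash
mkdir -p pics
python3 - <<'E'
from plant import robot, eyes
import cv2
s=robot.read_state()
print({k:s[k] for k in ('t','tool_pos','orientation','opening','force')}, robot.grip_point_offset)
for n in ('top','side'):
    im=eyes.read_camera(n); cv2.imwrite(f'pics/{n}0.png',im[:,:,::-1])
    c=eyes.calibration(n); print(n,c['K'].tolist(),(-c['R'].T@c['t']).round(3),c['R'].round(3).tolist())
    for th in ['comb10_mid','comb12_mid','comb14_mid','plate10_top','plate12_top','block_seat','rail_gap','wedge_head']:
        print(th,[(d['conf'],[round(v) for v in d['xy']]) for d in eyes.place_of(n,th)][:4])
E
```

```text
{'t': 0.0, 'tool_pos': array([0.16201567, 0.57713122, 0.21759766]), 'orientation': array([-4.28709151e-01, -3.11180470e+00,  2.74914161e-03]), 'opening': 0.0928342438644928, 'force': array([-0.56801561, -0.30879868,  0.14919855])} 0.0188
top [[468.07937087449926, 0.0, 330.45599560762594], [0.0, 468.07937087449926, 241.6620504092391], [0.0, 0.0, 1.0]] [0.495 0.035 1.083] [[-0.016, -1.0, -0.01], [-0.995, 0.017, -0.099], [0.099, 0.009, -0.995]]
comb10_mid [(0.81, [337, 310])]
comb12_mid [(0.55, [335, 307])]
comb14_mid [(0.53, [335, 310])]
plate10_top [(0.79, [468, 237])]
plate12_top [(0.74, [385, 234])]
block_seat [(0.81, [229, 308]), (0.27, [449, 304])]
rail_gap [(0.52, [270, 293])]
wedge_head [(0.8, [188, 178]), (0.79, [291, 184]), (0.76, [319, 247])]
side [[596.2359485670864, 0.0, 322.17294592698397], [0.0, 596.2359485670864, 240.43936294609156], [0.0, 0.0, 1.0]] [ 0.14  -0.681  0.687] [[0.865, -0.502, -0.004], [-0.307, -0.523, -0.795], [0.397, 0.689, -0.606]]
comb10_mid [(0.79, [271, 274]), (0.2, [216, 208])]
comb12_mid [(0.56, [269, 276]), (0.3, [272, 273])]
comb14_mid [(0.7, [271, 282])]
plate10_top [(0.77, [458, 364]), (0.16, [268, 279])]
plate12_top [(0.83, [387, 288])]
block_seat [(0.93, [216, 209])]
rail_gap []
wedge_head [(0.87, [326, 156]), (0.84, [375, 204]), (0.69, [330, 247])]
```

View pics/top0.png

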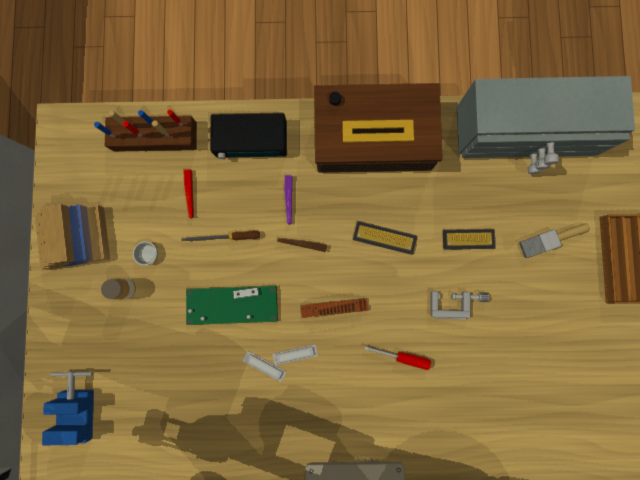

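View pics/side0.png

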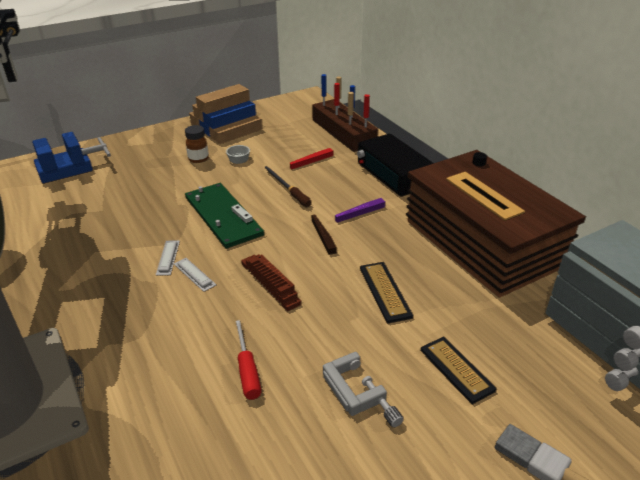

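The top view shows these candidates for the wedge: the dark walnut one at (303,244), with its head at (319,247), a red look-alike at (189,194) and a purple one at (289,200). I choose the walnut one. The comb stack is at (335,308), the block at (232,305) with its stop pin on the left, plate12 at (385,237), plate10 at (469,239), and the file at (222,237).

```bash
cat > h.py <<'E'
from plant import robot, eyes
import numpy as np, cv2
from scipy.spatial.transform import Rotation as Ro
def unproj(c,uv,z):
    K,R,t=map(np.array,(c['K'],c['R'],c['t'])); C=-R.T@t
    d=R.T@np.linalg.inv(K)@np.array([uv[0],uv[1],1.]); return C+d*(z-C[2])/d[2]
def proj(c,X):
    p=np.array(c['K'])@(np.array(c['R'])@np.array(X)+c['t']); return p[:2]/p[2]
def go(pos,yaw,src=None):
    """print units: shift along present tool axes to TCP pos, then turn; yaw = heading of tool x (deg, mod 180), tool down"""
    s=robot.read_state(); R=Ro.from_rotvec(s['orientation']); d=R.inv().apply(np.array(pos)-s['tool_pos'])
    x=R.as_matrix()[:,0]; y0=np.degrees(np.arctan2(x[1],x[0]))
    a=(yaw-y0+90)%180-90
    g=[]
    for aa in (a,):
        c,sn=np.cos(np.radians(y0+aa)),np.sin(np.radians(y0+aa))
        T=Ro.from_matrix(np.array([[c,sn,0],[sn,-c,0],[0,0,-1]]).T)
        g=(R.inv()*T).as_rotvec()
    print('shift units',(d/.03).round(2),'turn units',(np.degrees(g)/6).round(2),'yaw now',round(y0,1),'q6',round(s['q'][5],2))
def snap(n,name=None):
    c=eyes.calibration(n); im=eyes.read_camera(n)[:,:,::-1].copy()
    if name: cv2.imwrite(f'pics/{name}.png',im)
    return c,im
E
python3 - <<'E'
from h import *
c=eyes.calibration('top')
for n,uv,z in [('stack',(335,308),.02),('p10',(469,239),.0095),('p12',(385,237),.0095),('block',(229,307),.012),('head',(318,247),.007),('thin',(278,240),.007),('file',(222,237),.01),('clamp',(455,304),.01),('railL',(234,294),.022),('railR',(258,292),.022),('pinA',(203,319),.02),('pinB',(249,317),.02),('stop',(190,311),.02)]:
    print(n,unproj(c,uv,z).round(3))
s=robot.read_state();R=Ro.from_rotvec(s['orientation']);w=eyes.calibration('wrist')
C=-w['R'].T@w['t'];print('cam in tool',R.inv().apply(C-s['tool_pos']).round(3),(w['R']@R.as_matrix()).round(3),w['K'][0][0])
print(R.as_matrix().round(3))
go([.33,-.0,.3],90)
E
```

```text
stack [0.45  0.037 0.02 ]
p10 [ 0.602 -0.274  0.01 ]
p12 [ 0.61  -0.081  0.01 ]
block [0.456 0.278 0.012]
head [0.59  0.074 0.007]
thin [0.607 0.166 0.007]
file [0.616 0.295 0.01 ]
clamp [ 0.454 -0.235  0.01 ]
railL [0.485 0.264 0.022]
railR [0.489 0.21  0.022]
pinA [0.43  0.334 0.02 ]
pinB [0.433 0.23  0.02 ]
stop [0.449 0.364 0.02 ]
cam in tool [ 0.077  0.    -0.167] [[-0.     1.    -0.   ]
 [-0.961 -0.    -0.276]
 [-0.276 -0.     0.961]] 411.29851553478596
[[-0.963  0.27   0.   ]
 [ 0.27   0.963  0.   ]
 [-0.     0.    -1.   ]]
shift units [-10.59 -17.03  -2.71] turn units [ 0.   -0.   12.39] yaw now 164.3 q6 -0.09
```

```bash
python3 -c "
from h import *
go([.5,.18,.2],90)"
```

```text
shift units [-14.42  -9.72   0.62] turn units [ 0.   -0.   12.39] yaw now 164.3 q6 -0.09
```

```bash
cat >> h.py <<'E'
def plan(pos,yaw,n=12):
    """n equal rows (shift, turn) reaching TCP pos / yaw"""
    s=robot.read_state(); R=Ro.from_rotvec(s['orientation']); d=R.inv().apply(np.array(pos)-s['tool_pos'])/.03
    x=R.as_matrix()[:,0]; y0=np.degrees(np.arctan2(x[1],x[0])); a=(yaw-y0+90)%180-90
    h=np.radians(y0+a); c,sn=np.cos(h),np.sin(h)
    g=(R.inv()*Ro.from_matrix(np.array([[c,sn,0],[sn,-c,0],[0,0,-1]]).T)).as_rotvec()
    S=sum(Ro.from_rotvec(g*k/n).as_matrix() for k in range(n))
    print(n,'rows of',np.linalg.solve(S,d).round(3),(np.degrees(g)/6/n).round(3),'yaw',round(y0,2),'pos',s['tool_pos'].round(4),'F',np.round(s['force'],1),'op',round(s['opening'],4),'t',round(s['t'],1))
E
python3 -c "
from h import *
plan([.5,.18,.2],90,18)"
```

```text
18 rows of [-1.037  0.02   0.035] [ 0.    -0.     0.688] yaw 164.32 pos [0.1622 0.5777 0.2187] F [ 0.4  0.6 -0.3] op 0.0926 t 0.9
```

>>> apply_moves:
  steps: [-1,0.02,0.03,0,0,0.65,100,-1,0.02,0.03,0,0,0.65,100,-1,0.02,0.03,0,0,0.65,100,-1,0.02,0.03,0,0,0.65,100,-1,0.02,0.03,0,0,0.65,100,-1,0.02,0.03,0,0,0.65,100,-1,0.02,0.03,0,0,0.65,100,-1,0.02,0.03,0,0,0.65,100,-1,0.02,0.03,0,0,0.65,100,-1,0.02,0.03,0,0,0.65,100]

```text
t: 1.73
tool_pos: [0.4127, 0.4203, 0.2096]
orientation: [1.448, 2.788, 0.0]
force: [0.1, 1.0, 0.3]
opening: 0.0927
gripper_force: 0.0
```

>>> apply_moves:
  steps: [-1,0.02,0.03,0,0,0.65,100,-1,0.02,0.03,0,0,0.65,100,-1,0.02,0.03,0,0,0.65,100,-1,0.02,0.03,0,0,0.65,100,-1,0.02,0.03,0,0,0.65,100,-1,0.02,0.03,0,0,0.65,100,-1,0.02,0.03,0,0,0.65,100,-1,0.02,0.03,0,0,0.65,100,-0.6,0.02,0.03,0,0,0.65,100,0,0,0,0,0,0,100,0,0,0,0,0,0,100]

```text
t: 2.65
tool_pos: [0.5056, 0.1841, 0.2016]
orientation: [-2.218, -2.224, -0.0]
force: [0.5, 0.3, -0.1]
opening: 0.093
gripper_force: 0.0
```

Run:
```python
from h import *
c,im=snap('wrist','w1')
for th,z in [('comb10_mid',.025),('block_seat',.012),('rail_gap',.019),('wedge_head',.007),('comb14_mid',.005)]:
    print(th,[(d['conf'],[round(v) for v in d['xy']],unproj(c,d['xy'],z).round(4).tolist()) for d in eyes.place_of('wrist',th)][:3])
plan([.6,-.12,.2],90,12)
```

```text
comb10_mid [(0.97, [256, 367], [0.4485, 0.0348, 0.025])]
block_seat [(0.71, [246, 90], [0.4479, 0.2853, 0.012])]
rail_gap []
wedge_head [(0.93, [404, 325], [0.5915, 0.0708, 0.007]), (0.67, [571, 257], [0.7411, 0.1406, 0.007])]
comb14_mid [(0.42, [261, 357], [0.451, 0.033, 0.005])]
12 rows of [-0.85   0.261  0.004] [-0.    -0.     0.005] yaw 90.33 pos [0.5052 0.1858 0.2015] F [-0.3 -0.2  1. ] op 0.0934 t 3.0
```

View pics/w1.png

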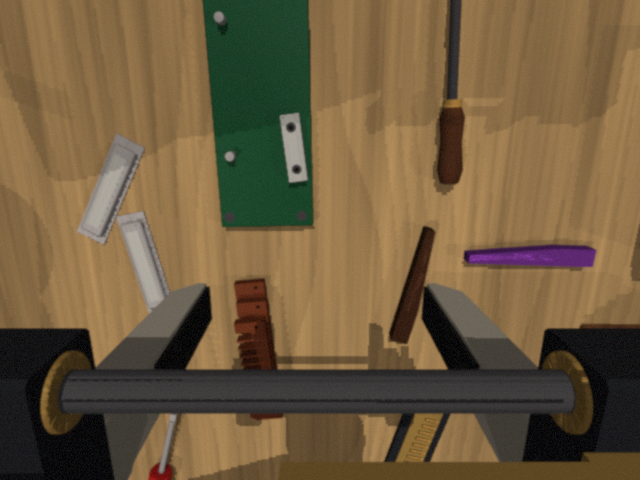

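This view shows the stack at (258,345), and its lower part is hidden by the gripper. The block is at the top left with pins at (220,18) and (230,157) and the rail at (293,148). The walnut wedge has its head near (404,325) and its thin end at (429,230). The purple look-alike is at (530,257).

```bash
python3 -c "
from h import *
plan([.47,-.055,.15],90,9)"
```

```text
9 rows of [-0.891 -0.133  0.191] [-0.    -0.     0.006] yaw 90.33 pos [0.5052 0.1858 0.2015] F [-0.3 -0.2  1. ] op 0.0934 t 3.0
```

>>> apply_moves:
  steps: [-0.89,-0.13,0.19,0,0,0,100,-0.89,-0.13,0.19,0,0,0,100,-0.89,-0.13,0.19,0,0,0,100,-0.89,-0.13,0.19,0,0,0,100,-0.89,-0.13,0.19,0,0,0,100,-0.89,-0.13,0.19,0,0,0,100,-0.89,-0.13,0.19,0,0,0,100,-0.89,-0.13,0.19,0,0,0,100,-0.89,-0.13,0.19,0,0,0,100,0,0,0,0,0,0,100,0,0,0,0,0,0,100]

```text
t: 3.87
tool_pos: [0.471, -0.0561, 0.15]
orientation: [-2.219, -2.223, 0.0]
force: [0.0, 0.3, 0.1]
opening: 0.0927
gripper_force: 0.0
```

Run:
```python
from h import *
c,im=snap('wrist')
cv2.imwrite('pics/w2.png',im)
for th,z in [('comb10_mid',.025),('comb12_mid',.015),('comb14_mid',.005),('wedge_head',.007)]:
    print(th,[(d['conf'],[round(v) for v in d['xy']],unproj(c,d['xy'],z).round(4).tolist()) for d in eyes.place_of('wrist',th)][:3])
```

```text
comb10_mid [(0.91, [286, 97], [0.4506, 0.0363, 0.025])]
comb12_mid [(0.6, [286, 99], [0.45, 0.0355, 0.015]), (0.25, [461, 458], [0.6013, -0.2702, 0.015])]
comb14_mid [(0.97, [292, 94], [0.4533, 0.0393, 0.005])]
wedge_head [(0.57, [492, 45], [0.5916, 0.0711, 0.007])]
```

View pics/w2.png

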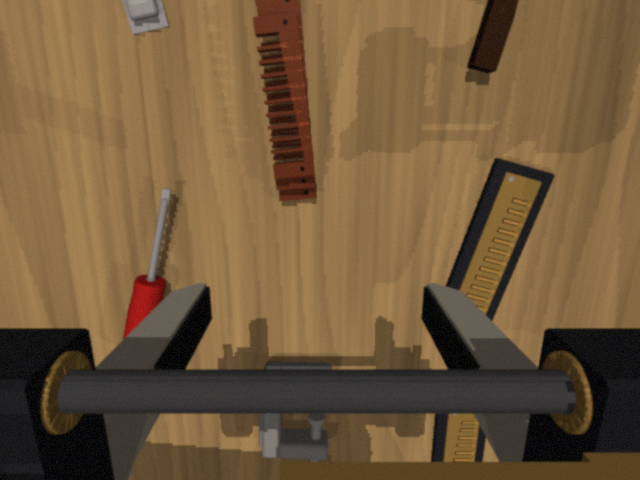

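The stack runs from (278,0) to (297,200), with its spine edge on the right. I need its yaw, so I'll enlarge it.

Run:
```python
import cv2
im=cv2.imread('pics/w2.png')[0:215,235:335]
im=cv2.convertScaleAbs(im,alpha=1.6,beta=10)
im=cv2.resize(im,None,fx=2.75,fy=2.75,interpolation=cv2.INTER_CUBIC)
cv2.imwrite('pics/w2c.png',im)
```

```text
(no output)
```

View pics/w2c.png

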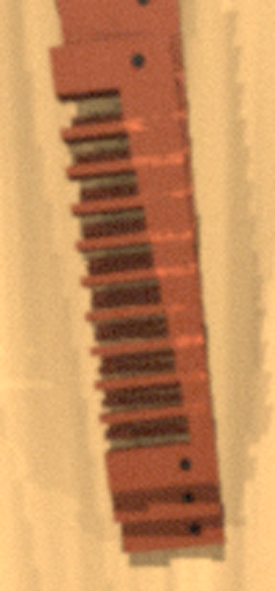

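Run:
```python
from h import *
c=eyes.calibration('wrist')
P={k:unproj(c,(235+u/2.75,v/2.75),.03)[:2]*1000 for k,(u,v) in dict(dt=(138,62),db=(185,464),tl=(52,47),bl=(106,450),tr=(184,35),br=(213,440),bl2=(113,488),br2=(215,478)).items()}
for k in P: print(k,P[k].round(1))
for a,b in (('dt','db'),('tl','bl'),('tr','br')): d=P[a]-P[b]; print(a,b,np.degrees(np.arctan2(d[1],d[0])).round(1),np.hypot(*d).round(1))
```

```text
dt [451.5  81.9]
db [461.9  -9.5]
tl [431.9  84.9]
bl [442.1  -6.2]
tr [462.1  87.5]
br [468.9  -3.5]
bl2 [443.6 -15.7]
br2 [469.4 -13. ]
dt db 96.5 92.1
tl bl 96.4 91.7
tr br 94.3 91.3
```

```bash
python3 -c "
from h import *
plan([.451,.036,.05],96.2,6)"
```

```text
6 rows of [ 0.508 -0.09   0.559] [ 0.001 -0.    -0.163] yaw 90.32 pos [ 0.4716 -0.0545  0.1506] F [-0.2  1.   0.7] op 0.0929 t 4.1
```

>>> apply_moves:
  steps: [0.51,-0.09,0.56,0,0,-0.163,100,0.51,-0.09,0.56,0,0,-0.163,100,0.51,-0.09,0.56,0,0,-0.163,100,0.51,-0.09,0.56,0,0,-0.163,100,0.51,-0.09,0.56,0,0,-0.163,100,0.51,-0.09,0.56,0,0,-0.163,100,0,0,0,0,0,0,70,0,0,0,0,0,0,70]

```text
t: 4.78
tool_pos: [0.4498, 0.0363, 0.0488]
orientation: [-2.097, -2.338, 0.002]
force: [0.9, 0.1, 0.5]
opening: 0.0844
gripper_force: 0.0
```

```bash
python3 -c "
from h import *
for i in range(4): print(robot.read_state()['tool_pos'])
c,im=snap('wrist')
plan([.451,.036,.022],96.2,4)"
```

```text
[0.44984508 0.03632428 0.04884342]
[0.44984508 0.03632428 0.04884342]
[0.44984508 0.03632428 0.04884342]
[0.44984508 0.03632428 0.04884342]
4 rows of [ 0.003 -0.     0.233] [ 0.     0.001 -0.001] yaw 96.17 pos [0.451  0.0357 0.0499] F [ 0.5 -0.2  0.8] op 0.0801 t 4.8
```

>>> apply_moves:
  steps: [0,0,0.35,0,0,0,60,0,0,0.35,0,0,0,60,0,0,0.22,0,0,0,50,0,0,0,0,0,0,40,0,0,0,0,0,0,25,0,0,0,0,0,0,15,0,0,0,0,0,0,15,0,0,0,0,0,0,15,0,0,0,0,0,0,15]
  grip_force: 8

```text
t: 5.58
tool_pos: [0.4512, 0.0352, 0.0223]
orientation: [2.1, 2.336, 0.001]
force: [0.3, -0.9, 0.5]
opening: 0.028
gripper_force: 8.0
```

>>> apply_moves:
  steps: [0,0,-0.3,0,0,0,15,0,0,-0.7,0,0,0,15,0,0,-1,0,0,0,15,0,0,-1,0,0,0,15]

```text
t: 5.92
tool_pos: [0.4498, 0.0353, 0.1128]
orientation: [-2.099, -2.335, 0.002]
force: [0.5, -0.0, -0.3]
opening: 0.0278
gripper_force: 8.0
```

```bash
python3 -c "
from h import *
c,im=snap('wrist','w3')
plan([.60,-.365,.12],90,13)"
```

```text
13 rows of [-1.047  0.315  0.002] [0.006 0.    0.078] yaw 96.09 pos [0.4541 0.0353 0.1201] F [2.9 0.4 5.3] op 0.0278 t 6.0
```

View pics/w3.png

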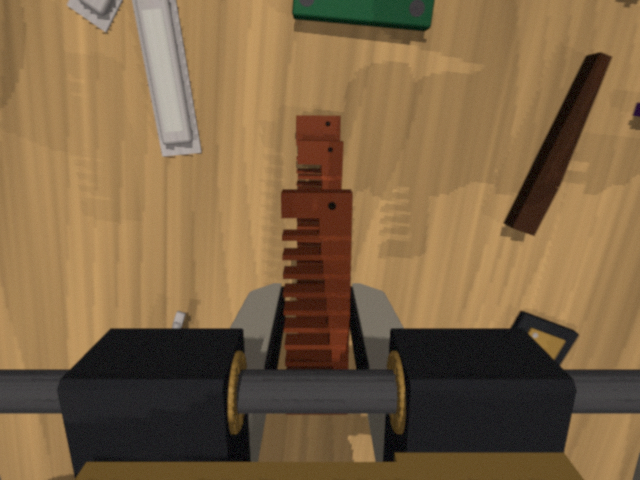

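The held ten-hole comb is level. Its far end lies at row 191, columns 282–351. The twelve-hole end is at row 141 and the fourteen-hole end at row 116.

```bash
cat >> h.py <<'E'
def intool(uv,zt,n='wrist'):
    """pixel -> tool xy (mm) on plane tool z=zt (m)"""
    s=robot.read_state(); c=eyes.calibration('wrist'); R=Ro.from_rotvec(s['orientation']).as_matrix(); p=s['tool_pos']
    C=-c['R'].T@c['t']; d=c['R'].T@np.linalg.inv(c['K'])@np.array([*uv,1.])
    o=R.T@(C-p); e=R.T@d; return ((o+e*(zt-o[2])/e[2])[:2]*1000).round(1)
E
python3 -c "
from h import *
print(intool((282,191),-.008),intool((351,191),-.008),intool((332,205),-.008))
plan([.60,-.365,.12],90,14)"
```

```text
[ 50.9 -13. ] [50.9 13.8] [45.3  6.5]
14 rows of [-0.972  0.293  0.002] [0.005 0.    0.072] yaw 96.09 pos [0.4541 0.0353 0.1201] F [2.9 0.4 5.3] op 0.0278 t 6.0
```

>>> apply_moves:
  steps: [-0.97,0.29,0,0,0,0.07,15,-0.97,0.29,0,0,0,0.07,15,-0.97,0.29,0,0,0,0.07,15,-0.97,0.29,0,0,0,0.07,15,-0.97,0.29,0,0,0,0.07,15,-0.97,0.29,0,0,0,0.07,15,-0.97,0.29,0,0,0,0.07,15,-0.97,0.29,0,0,0,0.07,15,-0.97,0.29,0,0,0,0.07,15,-0.97,0.29,0,0,0,0.07,15,-0.97,0.29,0,0,0,0.07,15,-0.97,0.29,0,0,0,0.07,15]

```text
t: 6.97
tool_pos: [0.5783, -0.3077, 0.1124]
orientation: [2.201, 2.241, 0.0]
force: [0.6, 0.3, 0.6]
opening: 0.0277
gripper_force: 8.0
```

>>> apply_moves:
  steps: [-0.97,0.29,0,0,0,0.07,15,-0.97,0.29,0,0,0,0.07,15,0,0,0,0,0,0,15,0,0,0,0,0,0,15]

```text
t: 7.3
tool_pos: [0.5959, -0.3656, 0.1116]
orientation: [-2.219, -2.223, 0.0]
force: [-0.1, 0.7, -0.3]
opening: 0.0282
gripper_force: 8.0
```

Run:
```python
from h import *
c,im=snap('wrist','w4')
hsv=cv2.cvtColor(im,cv2.COLOR_BGR2HSV)
for th in ('plate10_top','plate12_top'):
  print([(d['conf'],d['xy'],unproj(c,d['xy'],.0095).round(4)) for d in eyes.place_of('wrist',th)])
# dark holder + brass rect
gray=cv2.cvtColor(im,cv2.COLOR_BGR2GRAY)
m=((gray<55)).astype(np.uint8); m[290:]=0
cs,_=cv2.findContours(m,cv2.RETR_EXTERNAL,cv2.CHAIN_APPROX_NONE)
for k in sorted(cs,key=cv2.contourArea)[-4:]:
  q=cv2.boxPoints(cv2.minAreaRect(k)); print(cv2.contourArea(k),q.round(0).tolist())
  r=np.array([unproj(c,p,.0085)[:2] for p in k[:,0]],np.float32)*1000
  print(cv2.minAreaRect(r))
```

```text
[(0.88, [329.5, 98.9], array([ 0.6041, -0.2755,  0.0095]))]
[]
214.0 [[284.0, 249.0], [323.0, 248.0], [323.0, 256.0], [284.0, 257.0]]
((587.1923217773438, -375.728759765625), (26.97898292541504, 5.643869876861572), 1.7650113105773926)
722.0 [[281.0, 289.0], [281.0, 259.0], [352.0, 259.0], [352.0, 289.0]]
((596.1951293945312, -391.7079162597656), (50.205230712890625, 22.39027976989746), 0.10959428548812866)
3661.5 [[600.0, 99.0], [639.0, 99.0], [639.0, 289.0], [600.0, 289.0]]
((796.95556640625, -341.75555419921875), (26.883432388305664, 130.1234130859375), 12.28493881225586)
4755.0 [[283.0, 194.0], [289.0, -2.0], [365.0, 0.0], [359.0, 196.0]]
((599.2324829101562, -277.9026794433594), (50.59043502807617, 114.46491241455078), 0.04276339337229729)
```

View pics/w4.png

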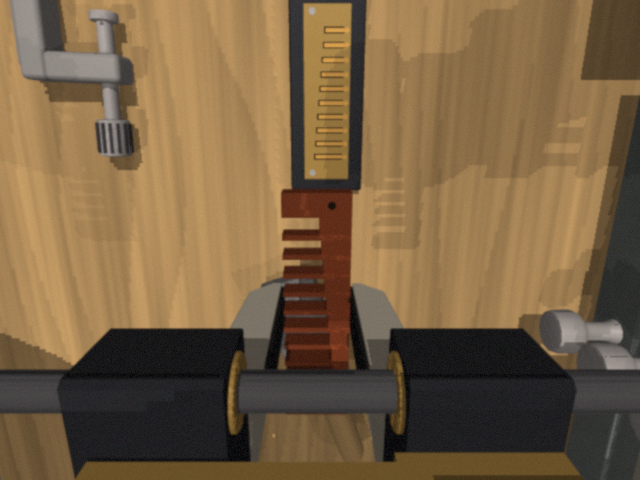

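The shorter plate is straight ahead. Its brass runs from about (305,2) to (350,180), and the held comb sits below it.

```bash
cat >> h.py <<'E'
def brass(im,c,roi,z=.0095):
    """min-area rect (mm, world) of brass mask inside roi (u0,v0,u1,v1)"""
    hsv=cv2.cvtColor(im,cv2.COLOR_BGR2HSV); u0,v0,u1,v1=roi
    m=cv2.inRange(hsv,(15,110,90),(30,255,255)); k=np.zeros_like(m); k[v0:v1,u0:u1]=m[v0:v1,u0:u1]
    k=cv2.morphologyEx(cv2.morphologyEx(k,cv2.MORPH_OPEN,np.ones((3,3))),cv2.MORPH_CLOSE,np.ones((13,13)))
    b=max(cv2.findContours(k,0,1)[0],key=cv2.contourArea)
    r=np.array([unproj(c,p,z)[:2] for p in b[:,0]],np.float32)*1000
    return cv2.minAreaRect(r), cv2.boundingRect(b), r
E
python3 - <<'E'
from h import *
im=cv2.imread('pics/w4.png'); c=eyes.calibration('wrist')
print(im[100,312],cv2.cvtColor(im,cv2.COLOR_BGR2HSV)[100,[296,308,312,340,358,400]].tolist())
R,b,r=brass(im,c,(292,0,360,188)); print(R,b,r.min(0),r.max(0))
for p in ((302.5,179.5),(350,179.5),(306,3),(352.5,3)): print(unproj(c,p,.0095).round(4))
plan(unproj(c,(329,97),.0095)+[0,0,.035],89,4)
E
```

```text
[ 74 133 168] [[135, 10, 53], [19, 145, 169], [19, 143, 168], [18, 163, 114], [90, 7, 39], [17, 126, 144]]
((602.1053466796875, -270.15484619140625), (28.55382537841797, 103.69810485839844), 0.20711249113082886) (303, 0, 49, 179) [ 587.75824 -322.0527 ] [ 616.5002  -218.25882]
[ 0.5871 -0.323   0.0095]
[ 0.6181 -0.3229  0.0095]
[ 0.5897 -0.2199  0.0095]
[ 0.6169 -0.2198  0.0095]
4 rows of [0.76  0.061 0.563] [-0.    -0.001  0.052] yaw 90.24 pos [ 0.5961 -0.3631  0.1121] F [0.4 1.3 0.2] op 0.0278 t 7.5
```

Run:
```python
from h import *
im=cv2.imread('pics/w4.png'); s=robot.read_state()
hsv=cv2.cvtColor(im,cv2.COLOR_BGR2HSV)
m=cv2.inRange(hsv,(15,110,90),(30,255,255)); 
for v in (20,60,100,140,170):
    u=np.where(m[v,292:362])[0]+292; z=s['tool_pos'][2]-.0095
    print(v,u.min(),u.max(),intool((u.min()-.5,v),z),intool((u.max()+.5,v),z))
for u in (310,328,345):
    v=np.where(m[:188,u])[0]; print(u,v.min(),v.max(),intool((u,v.max()+.5),z))
c,im2=snap('wrist'); print(robot.read_state()['tool_pos'])
```

```text
20 303 351 [134.2  -7.9] [134.2  21. ]
60 303 350 [112.4  -8.1] [112.4  20.9]
100 304 349 [89.4 -7.7] [89.4 20.8]
140 304 348 [65.2 -7.9] [65.2 20.7]
170 304 361 [46.3 -8.1] [46.3 29.6]
310 3 178 [40.7 -3.9]
328 3 178 [40.7  7.8]
345 3 178 [40.7 19. ]
[ 0.59615492 -0.36295783  0.11219439]
```

>>> apply_moves:
  steps: [0.75,0.05,0,0,0,0,15,0.75,0.05,0.3,0,0,0,15,0.75,0.05,0.6,0,0,0,15,0.8,0.05,0.6,0,0,0,15,0,0,0.6,0,0,0,15,0,0,0.6,0,0,0,15,0,0,0,0,0,0,15,0,0,0,0,0,0,15]

```text
t: 8.17
tool_pos: [0.6009, -0.2711, 0.0302]
orientation: [-2.215, -2.225, 0.001]
force: [-0.3, -0.2, 0.6]
opening: 0.0278
gripper_force: 8.0
```

Run:
```python
from h import *
c,im=snap('wrist','w5'); s=robot.read_state(); print(s['tool_pos'],s['force'])
cv2.imwrite('pics/w5c.png',cv2.resize(im[130:330,220:420],None,fx=3,fy=3))
```

```text
[ 0.60191979 -0.2721496   0.03172742] [ 0.57920894 -0.31522687  0.19836356]
```

View pics/w5c.png

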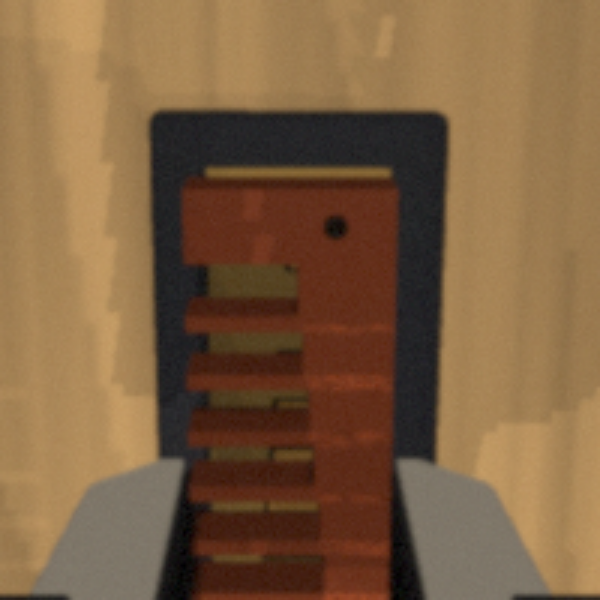

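Run:
```python
from h import *
f=lambda u,v:(220+u/3,130+v/3)
for z in (.0205,.022): print([intool(f(*p),z) for p in ((205,167),(393,167))],[intool(f(*p),z+.001) for p in ((151,112),(447,112),(156,330),(440,330))])
print([intool(f(*p),-.008) for p in ((183,186),(398,186))])
```

```text
[array([ 48.6, -12.5]), array([48.6, 16.1])] [array([ 56.8, -20.5]), array([56.8, 24.2]), array([ 22.5, -20.8]), array([22.5, 24.3])]
[array([ 48.4, -12.6]), array([48.4, 16.3])] [array([ 56.6, -20.7]), array([56.6, 24.4]), array([ 22.1, -21. ]), array([22.1, 24.5])]
[array([ 50.5, -13.4]), array([50.5, 14.5])]
```

>>> apply_moves:
  steps: [-0.063,0.043,0.2,0,0,0,15,0,0,0.2,0,0,0,15,0,0,0.15,0,0,0,15,0,0,0.05,0,0,0,15,0,0,0.03,0,0,0,15,0,0,0,0,0,0,15]

```text
t: 8.72
tool_pos: [0.603, -0.2746, 0.0119]
orientation: [-2.218, -2.225, 0.0]
force: [0.3, 0.0, -0.4]
opening: 0.0278
gripper_force: 8.0
```

>>> apply_moves:
  steps: [0,0,0.02,0,0,0,15,0,0,0,0,0,0,33,0,0,0,0,0,0,36,0,0,0,0,0,0,45,0,0,-0.3,0,0,0,60,0,0,-0.8,0,0,0,70,-0.8,0,-0.8,0,0,0,70,-0.8,0,-0.8,0,0,0,70,-0.8,0,-0.5,0,0,0,70,-0.5,0,0,0,0,0,70,0,0,0,0,0,0,70,0,0,0,0,0,0,70]

```text
t: 9.72
tool_pos: [0.6033, -0.3622, 0.1079]
orientation: [2.219, 2.223, 0.0]
force: [0.1, 0.0, -0.2]
opening: 0.0651
gripper_force: 0.0
```

Run:
```python
from h import *
c,im=snap('wrist','w6'); s=robot.read_state(); print(s['tool_pos'],s['force'])
cv2.imwrite('pics/w6c.png',cv2.resize(im[0:200,220:420],None,fx=3,fy=3))
plan([.47,-.055,.12],96,12)
```

```text
[ 0.60308923 -0.36106393  0.10706843] [ 0.04022479  0.12436342 -0.61915198]
12 rows of [ 0.868 -0.327 -0.035] [-0.    -0.001 -0.081] yaw 90.17 pos [ 0.6031 -0.3611  0.1071] F [ 0.   0.1 -0.6] op 0.0649 t 9.8
```

View pics/w6c.png

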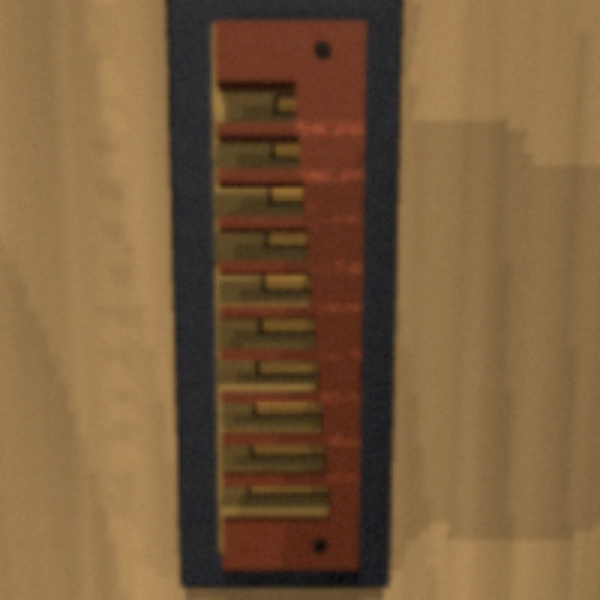

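Run:
```python
from h import *
f=lambda u,v:(220+u/3,v/3); z=.1071
for v,H,B,C in ((100,(171,401),212,(217,365)),(330,(176.5,396),217,(220,362)),(540,(181,389),220,(224,360.5))):
    print([float(intool(f(u,v),z-.0085)[1]) for u in H],float(intool(f(B,v),z-.0095)[1]),[float(intool(f(u,v),z-.0195)[1]) for u in C])
print(intool(f(290,20),z-.0195),intool(f(290,570),z-.0195), intool(f(290,585),z-.0085))
```

```text
[-22.9, 22.1] -14.8 [-13.3, 14.5]
[-22.9, 22.2] -14.5 [-13.3, 14.6]
[-23.0, 21.7] -14.6 [-13.2, 14.9]
[137.7   0.4] [35.6  0.4] [30.6  0.4]
```

Run:
```python
from h import *
im=cv2.imread('pics/w6.png'); g=cv2.cvtColor(im,cv2.COLOR_BGR2GRAY); z=.1071
print(g[184:202,315].tolist()); print(g[:10,315].tolist(), im[:10,315].tolist()[::3])
for v in (0,188,190,192,194,195,196): print(v,intool((315,v),z-.0085),intool((315,v),z-.0005))
```

```text
[56, 53, 48, 55, 50, 48, 28, 30, 20, 20, 25, 41, 72, 85, 85, 86, 84, 84]
[46, 46, 45, 41, 43, 40, 52, 65, 71, 71] [[47, 47, 45], [44, 40, 42], [41, 46, 67], [38, 56, 112]]
0 [143.7  -0.5] [145.7  -0.6]
188 [35.1 -0.7] [33.9 -0.7]
190 [33.8 -0.7] [32.5 -0.7]
192 [32.5 -0.7] [31.2 -0.7]
194 [31.2 -0.7] [29.8 -0.7]
195 [30.6 -0.7] [29.1 -0.7]
196 [29.9 -0.7] [28.5 -0.7]
```

>>> apply_moves:
  steps: [0.1,0,-0.7,0,0,0,70,0.1,0,-0.7,0,0,0,70,0,0,0,0,0,0,70,0,0,0,0,0,0,70]

```text
t: 10.1
tool_pos: [0.6044, -0.3546, 0.1506]
orientation: [2.214, 2.225, 0.001]
force: [-1.0, -0.3, 0.2]
opening: 0.0651
gripper_force: 0.0
```

Run:
```python
from h import *
c,im=snap('wrist','w7'); s=robot.read_state(); z=s['tool_pos'][2]; print(s['tool_pos'])
g=cv2.cvtColor(im,cv2.COLOR_BGR2GRAY)
for u in (300,312,325): print(u,g[:14,u].tolist(),g[150:190,u].tolist())
cv2.imwrite('pics/w7c.png',cv2.resize(im[0:190,235:405],None,fx=3.15,fy=3.15,interpolation=cv2.INTER_CUBIC))
```

```text
[ 0.60356029 -0.35443515  0.14898907]
300 [139, 139, 143, 136, 138, 137, 137, 138, 138, 139, 137, 138, 138, 139] [70, 51, 58, 60, 65, 66, 68, 69, 64, 60, 62, 66, 55, 51, 54, 59, 63, 70, 75, 69, 63, 65, 71, 85, 90, 63, 48, 57, 57, 57, 60, 58, 62, 63, 61, 58, 59, 63, 61, 56]
312 [128, 123, 127, 124, 125, 125, 127, 124, 125, 123, 126, 126, 126, 128] [67, 48, 52, 60, 62, 79, 74, 57, 45, 48, 57, 60, 48, 43, 57, 61, 67, 74, 59, 45, 51, 53, 66, 86, 83, 61, 47, 58, 62, 58, 59, 60, 57, 57, 63, 62, 61, 64, 63, 58]
325 [135, 135, 135, 131, 130, 132, 132, 134, 136, 135, 132, 135, 134, 130] [61, 67, 77, 73, 69, 67, 60, 58, 53, 56, 55, 56, 53, 57, 62, 63, 62, 68, 63, 48, 50, 50, 60, 80, 81, 61, 49, 56, 57, 58, 56, 58, 47, 42, 46, 56, 57, 60, 61, 56]
```

View pics/w7c.png

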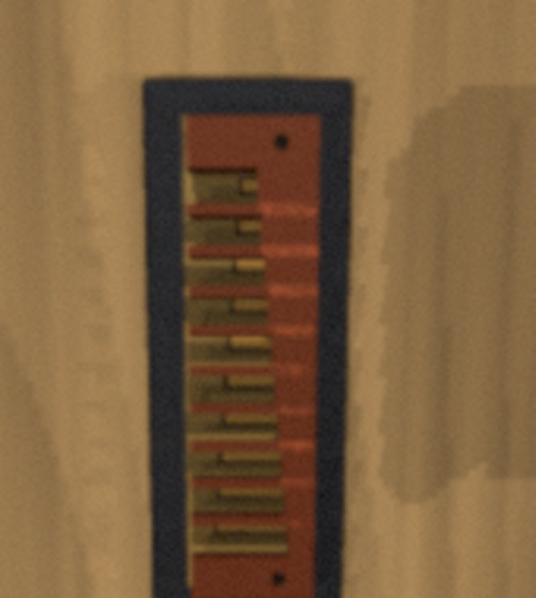

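Run:
```python
from h import *
im=cv2.imread('pics/w7.png'); g=cv2.cvtColor(im,cv2.COLOR_BGR2GRAY); z=.1493
f=lambda u,v:(235+u/3.15,v/3.15)
print('far',intool(f(250,79),z-.0085),intool(f(250,115),z-.0195))
print(g[186:212,310].tolist(), im[186:212:2,310,2].tolist())
for v in range(192,208,2): print(v,intool((310,v),z-.0195)[0],intool((310,v),z-.0085)[0])
for v,a in ((150,(146,351,183,187,320)),(400,(151,346,188,190,317))):
  print([float(intool(f(u,v),z-h)[1]) for u,h in zip(a,(.0085,.0085,.0095,.0195,.0195))])
```

```text
far [139.2  -1.1] [130.2  -1.1]
[59, 62, 59, 57, 46, 34, 27, 21, 27, 40, 71, 79, 86, 85, 83, 93, 122, 129, 136, 131, 134, 129, 135, 129, 135, 133] [99, 98, 72, 30, 29, 87, 104, 103, 147, 164, 162, 163, 163]
192 27.3 25.4
194 25.8 23.9
196 24.3 22.4
198 22.9 20.8
200 21.4 19.3
202 19.9 17.8
204 18.4 16.2
206 16.9 14.7
[-23.8, 20.8, -15.7, -14.3, 13.6]
[-23.9, 20.7, -15.4, -14.4, 13.6]
```

>>> apply_moves:
  steps: [0.9,-0.03,0.5,0,0,0,70,0.9,0,0.8,0,0,0,70,0.86,0,0.8,0,0,0,60,0,0,0.8,0,0,0,55,0,0,0.8,0,0,0,50,0,0,0.6,0,0,0,50,0,0,0.26,0,0,0,40,0,0,0,0,0,0,15,0,0,0,0,0,0,15,0,0,0,0,0,0,15,0,0,0,0,0,0,15]
  grip_force: 6

```text
t: 11.07
tool_pos: [0.602, -0.2757, 0.0125]
orientation: [-2.217, -2.225, 0.0]
force: [-0.2, -0.4, -0.2]
opening: 0.0279
gripper_force: 6.0
```

>>> apply_moves:
  steps: [0.027,-0.02,0,0,0,0,15,0.026,-0.02,0,0,0,0,15,0,0,0,0,0,0,15,0,0,0,0,0,0,33,0,0,0,0,0,0,40,0,0,0,0,0,0,50,0,0,-0.4,0,0,0,60,0,0,-1,0,0,0,70,-0.9,0,-1,0,0,0,70,-0.9,0,-1,0,0,0,70,-0.86,0,-1,0,0,0,70,0,0,0,0,0,0,70]

```text
t: 12.07
tool_pos: [0.6039, -0.361, 0.1548]
orientation: [2.211, 2.212, 0.001]
force: [1.3, 0.1, 2.0]
opening: 0.0647
gripper_force: 0.0
```

>>> apply_moves:
  steps: [0,0,0,0,0,0,70]

```text
t: 12.15
tool_pos: [0.6027, -0.3567, 0.149]
orientation: [2.215, 2.218, 0.002]
force: [-0.6, -0.3, -0.4]
opening: 0.0649
gripper_force: 0.0
```

```bash
cat >> h.py <<'E'
def edges(vals,thr):
    return [i+(thr-a)/(b-a) for i,(a,b) in enumerate(zip(vals[:-1],vals[1:])) if (a-thr)*(b-thr)<0]
E
python3 - <<'E'
from h import *
c,im=snap('wrist','w8'); s=robot.read_state(); z=s['tool_pos'][2]; print(s['tool_pos'])
rc=im[:,:,2].astype(int)
print('far',[(v,round(float(rc[v,300:325].mean()))) for v in range(15,45)])
print('near',[(v,round(float(rc[v,305:325].mean()))) for v in range(184,202)])
for v in (60,140): print(v,[(u,int(rc[v-2:v+3,u].mean())) for u in range(275,300)],[(u,int(rc[v-2:v+3,u].mean())) for u in range(330,352)])
E
```

```text
[ 0.60164269 -0.35473724  0.14612766]
far [(15, 158), (16, 158), (17, 155), (18, 142), (19, 109), (20, 69), (21, 46), (22, 43), (23, 44), (24, 43), (25, 43), (26, 43), (27, 42), (28, 40), (29, 48), (30, 74), (31, 98), (32, 107), (33, 108), (34, 108), (35, 108), (36, 104), (37, 98), (38, 95), (39, 96), (40, 99), (41, 103), (42, 107), (43, 106), (44, 107)]
near [(184, 99), (185, 92), (186, 68), (187, 39), (188, 25), (189, 21), (190, 22), (191, 27), (192, 53), (193, 87), (194, 99), (195, 110), (196, 136), (197, 153), (198, 158), (199, 158), (200, 158), (201, 158)]
60 [(275, 160), (276, 158), (277, 155), (278, 152), (279, 147), (280, 134), (281, 97), (282, 54), (283, 41), (284, 41), (285, 42), (286, 43), (287, 39), (288, 40), (289, 42), (290, 46), (291, 59), (292, 78), (293, 89), (294, 97), (295, 103), (296, 105), (297, 103), (298, 103), (299, 103)] [(330, 121), (331, 122), (332, 124), (333, 120), (334, 105), (335, 73), (336, 44), (337, 38), (338, 38), (339, 39), (340, 39), (341, 42), (342, 42), (343, 42), (344, 39), (345, 39), (346, 46), (347, 86), (348, 128), (349, 142), (350, 148), (351, 155)]
140 [(275, 159), (276, 156), (277, 153), (278, 153), (279, 155), (280, 158), (281, 159), (282, 142), (283, 96), (284, 47), (285, 38), (286, 39), (287, 40), (288, 38), (289, 37), (290, 38), (291, 38), (292, 40), (293, 44), (294, 49), (295, 68), (296, 83), (297, 88), (298, 86), (299, 86)] [(330, 105), (331, 104), (332, 107), (333, 100), (334, 71), (335, 42), (336, 33), (337, 33), (338, 34), (339, 34), (340, 36), (341, 38), (342, 35), (343, 35), (344, 38), (345, 60), (346, 99), (347, 130), (348, 143), (349, 149), (350, 150), (351, 148)]
```

Run:
```python
from h import *
z=robot.read_state()['tool_pos'][2]
print(intool((312,19.2),z-.0085),intool((312,30),z-.0195),intool((312,186.3),z-.0195),intool((312,192.2),z-.0085))
for v,a in ((60,(281.1,347.0,291.5,335.0)),(140,(283.2,345.9,295,333.9))): print([float(intool((u,v),z-h)[1]) for u,h in zip(a,(.0085,.0085,.0195,.0195))])
plan([.47,-.055,.12],96,12)
```

```text
[142.1  -2.7] [133.5  -2.6] [31.9 -2.9] [25.8 -3.1]
[-23.9, 21.2, -16.2, 12.5]
[-23.7, 21.5, -14.6, 12.4]
12 rows of [ 0.85  -0.324  0.072] [ 0.002  0.001 -0.081] yaw 90.14 pos [ 0.6016 -0.3547  0.1461] F [-0.3  0.4 -1.5] op 0.065 t 12.2
```

>>> apply_moves:
  steps: [0.85,-0.32,0.07,0,0,-0.08,70,0.85,-0.32,0.07,0,0,-0.08,70,0.85,-0.32,0.07,0,0,-0.08,70,0.85,-0.32,0.07,0,0,-0.08,70,0.85,-0.32,0.07,0,0,-0.08,70,0.85,-0.32,0.07,0,0,-0.08,70,0.85,-0.32,0.07,0,0,-0.08,70,0.85,-0.32,0.07,0,0,-0.08,70,0.85,-0.32,0.07,0,0,-0.08,70,0.85,-0.32,0.07,0,0,-0.08,70,0.85,-0.32,0.07,0,0,-0.08,70,0.85,-0.32,0.07,0,0,-0.08,70]

```text
t: 13.2
tool_pos: [0.4687, -0.0518, 0.1173]
orientation: [-2.099, -2.333, 0.002]
force: [0.6, -0.0, 0.3]
opening: 0.0647
gripper_force: 0.0
```

>>> apply_moves:
  steps: [0,0,0,0,0,0,70,0,0,0,0,0,0,70,0,0,0,0,0,0,70]

```text
t: 13.45
tool_pos: [0.4705, -0.0536, 0.1185]
orientation: [-2.101, -2.335, 0.001]
force: [0.4, -0.1, -0.4]
opening: 0.0649
gripper_force: 0.0
```

Run:
```python
from h import *
c,im=snap('wrist','w9'); s=robot.read_state(); print(s['tool_pos'],s['orientation'])
for th,z in [('comb12_mid',.015),('comb14_mid',.005)]:
    print(th,[(d['conf'],[round(v) for v in d['xy']],unproj(c,d['xy'],z).round(4).tolist()) for d in eyes.place_of('wrist',th)][:3])
hsv=cv2.cvtColor(im,cv2.COLOR_BGR2HSV)
cv2.imwrite('pics/w9c.png',cv2.resize(im[0:240,200:440],None,fx=2.5,fy=2.5,interpolation=cv2.INTER_CUBIC))
```

```text
[ 0.47086457 -0.05416777  0.11881411] [-2.10211197e+00 -2.33388896e+00  8.88180695e-04]
comb12_mid [(0.7, [301, 96], [0.4513, 0.0368, 0.015])]
comb14_mid [(0.95, [304, 95], [0.453, 0.0377, 0.005])]
```

View pics/w9c.png

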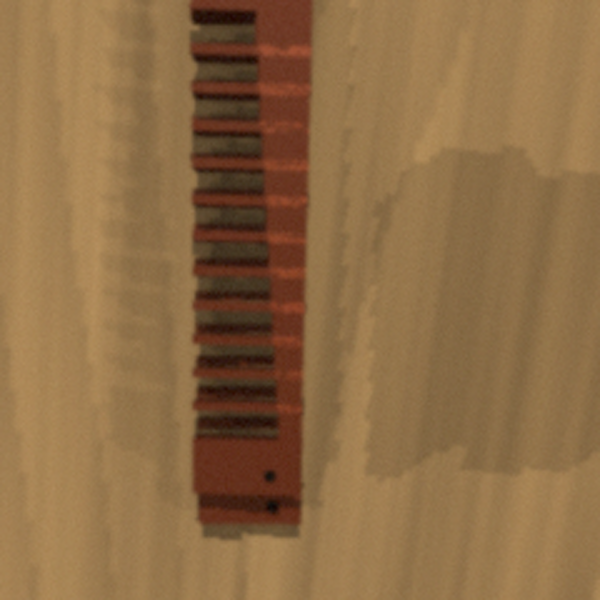

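Run:
```python
from h import *
f=lambda u,v:(200+u/2.5,v/2.5); z=.1187
for p in ((193,20),(312,20),(193,270),(306,270),(194,485),(301,485),(250,494)): print(p,intool(f(*p),z-.02))
for p in ((200,515),(300,515),(250,523)): print(p,intool(f(*p),z-.01))
```

```text
(193, 20) [139.6 -22.4]
(312, 20) [139.6   5.2]
(193, 270) [ 84.5 -23.8]
(306, 270) [84.5  4. ]
(194, 485) [ 31.2 -25. ]
(301, 485) [31.2  2.9]
(250, 494) [ 28.8 -10.4]
(200, 515) [ 21.2 -24.5]
(300, 515) [21.2  2.7]
(250, 523) [ 19.  -10.9]
```

>>> apply_moves:
  steps: [0.8,-0.1,0,0,0,0,70,0.8,-0.08,0.3,0,0,0,70,0.8,-0.08,0.6,0,0,0,70,0.677,-0.08,0.7,0,0,0.21,60,0,0,0.7,0,0,0,55,0,0,0.7,0,0,0,50,0,0,0.4,0,0,0,50,0,0,0.15,0,0,0,50,0,0,0,0,0,0,15,0,0,0,0,0,0,15,0,0,0,0,0,0,15,0,0,0,0,0,0,15]
  grip_force: 8

```text
t: 14.6
tool_pos: [0.4526, 0.0363, 0.0141]
orientation: [2.128, 2.309, 0.002]
force: [0.9, -1.0, 0.3]
opening: 0.0276
gripper_force: 8.0
```

Run:
```python
from h import *
s=robot.read_state(); print(s['tool_pos'],s['opening'],s['force'])
c,im=snap('wrist'); print(robot.read_state()['tool_pos'])
ct=eyes.calibration('top'); print([unproj(ct,p,.008).round(4) for p in ((355,228),(414,248))])
```

```text
[0.45255515 0.03633835 0.01405491] 0.027609753922659325 [ 0.8875999  -1.01236149  0.31018726]
[0.45254126 0.03633738 0.01405816]
[array([ 0.6322, -0.0127,  0.008 ]), array([ 0.5835, -0.1473,  0.008 ])]
```

>>> apply_moves:
  steps: [0,0,-0.2,0,0,0,15,0,0,-0.6,0,0,0,15,0,0,-1,0,0,0,15,0,0,-1,0,0,0,15,0,0,-1,0,0,0,15,0,0,0,0,0,0,15]

```text
t: 15.15
tool_pos: [0.4555, 0.0366, 0.1344]
orientation: [2.123, 2.305, 0.011]
force: [0.7, 0.5, 1.0]
opening: 0.0279
gripper_force: 8.0
```

Run:
```python
from h import *
plan([.579,-.165,.2],70,10)
```

```text
10 rows of [-0.626  0.489 -0.216] [ 0.01  -0.001  0.412] yaw 94.71 pos [0.4555 0.0366 0.1344] F [0.7 0.5 1. ] op 0.0279 t 15.2
```

>>> apply_moves:
  steps: [-0.63,0.49,-0.24,0,0,0.41,15,-0.63,0.49,-0.24,0,0,0.41,15,-0.63,0.49,-0.24,0,0,0.41,15,-0.63,0.49,-0.24,0,0,0.41,15,-0.63,0.49,-0.24,0,0,0.41,15,-0.63,0.49,-0.24,0,0,0.41,15,-0.63,0.49,-0.24,0,0,0.41,15,-0.63,0.49,-0.24,0,0,0.41,15,-0.63,0.49,-0.24,0,0,0.41,15,-0.63,0.49,-0.24,0,0,0.41,15,0,0,0,0,0,0,15,0,0,0,0,0,0,15]

```text
t: 16.15
tool_pos: [0.5758, -0.167, 0.1994]
orientation: [2.573, 1.802, 0.001]
force: [-0.3, 0.7, 0.3]
opening: 0.028
gripper_force: 8.0
```

>>> apply_moves:
  steps: [0,0,0,0,0,0,15]

```text
t: 16.23
tool_pos: [0.5752, -0.1655, 0.1986]
orientation: [-2.571, -1.804, 0.0]
force: [-0.4, 0.0, 0.0]
opening: 0.0279
gripper_force: 8.0
```

Run:
```python
from h import *
c,im=snap('wrist','w10'); s=robot.read_state(); print(s['tool_pos'],s['orientation'])
print([(d['conf'],d['xy'],intool(d['xy'],s['tool_pos'][2]-.0095)) for d in eyes.place_of('wrist','plate12_top')])
g=cv2.cvtColor(im,cv2.COLOR_BGR2GRAY); m=(g<62).astype(np.uint8); m[200:]=0
for k in sorted(cv2.findContours(m,0,1)[0],key=cv2.contourArea)[-2:]:
  print(cv2.boundingRect(k),cv2.minAreaRect(k))
cv2.imwrite('pics/w10c.png',cv2.resize(im[0:240,200:440],None,fx=2.5,fy=2.5,interpolation=cv2.INTER_CUBIC))
```

```text
[ 0.57505623 -0.16507508  0.19838225] [-2.57006265e+00 -1.80493279e+00  3.98526688e-04]
[(0.9, [316.9, 101.8], array([91.9,  0.4]))]
(282, 5, 70, 195) ((316.5, 102.0), (194.0, 69.0), 90.0)
(497, 0, 143, 200) ((568.0, 99.5), (199.0, 142.0), 90.0)
```

View pics/w10c.png

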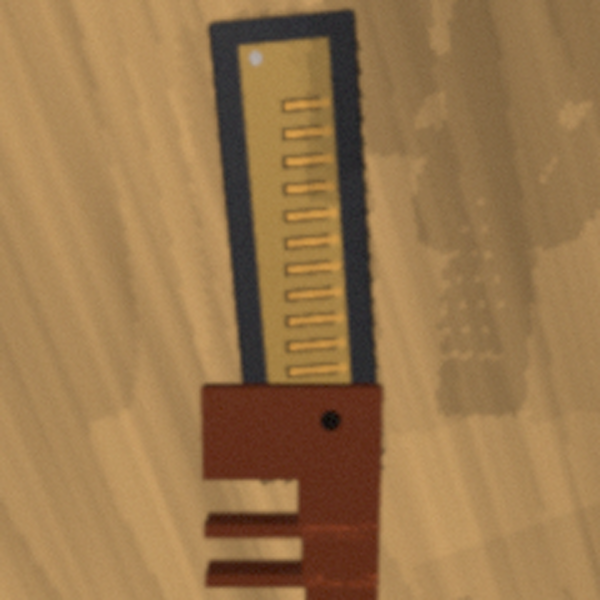

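The longer plate's brass runs from about (297,17) to (323,152) in the full picture, and it is turned a few degrees from the held comb.

Run:
```python
from h import *
f=lambda u,v:(200+u/2.5,v/2.5); z=.1985
q={k:intool(f(*p),z-h) for k,(p,h) in dict(bl1=((239,46),.0095),bl2=((266,380),.0095),br1=((330,38),.0095),br2=((351,380),.0095),hl1=((211,23),.0085),hl2=((244,380),.0085),hr1=((354,12),.0085),hr2=((375,380),.0085),).items()}
for k in q: print(k,q[k])
for a in ('bl','br','hl','hr'):
  d=q[a+'1']-q[a+'2']; print(a,np.degrees(np.arctan2(d[1],d[0])).round(2))
d=q['br1']-q['bl1']; print('end',np.degrees(np.arctan2(-d[0],d[1])).round(2))
print('comb',[intool(f(*p),-.006) for p in ((203,387),(381,387),(208,570),(377,580))])
```

```text
bl1 [153.6 -16.2]
bl2 [51.4 -8.5]
br1 [155.8  12.2]
br2 [51.4 20.3]
hl1 [160.3 -24.8]
hl2 [ 51.4 -16. ]
hr1 [163.3  19.6]
hr2 [51.4 28.6]
bl -4.31
br -4.44
hl -4.62
hr -4.6
end -4.43
comb [array([ 64.7, -13.3]), array([64.7, 14.1]), array([ 35.7, -13.2]), array([34. , 14.1])]
```

>>> apply_moves:
  steps: [0.75,0.02,0,0,0,0,15,0.75,0.02,0.3,0,0,0,15,0.75,0.03,0.7,0,0,0,15,0.78,0.03,0.8,0,0,0,15,0,0,0.8,0,0,-0.742,15,0,0,0.8,0,0,0,15,0,0,0.8,0,0,0,15,0,0,0.7,0,0,0,15,0,0,0.5,0,0,0,15,0,0,0.26,0,0,0,15,0,0,0,0,0,0,15,0,0,0,0,0,0,15]

```text
t: 17.33
tool_pos: [0.6091, -0.081, 0.0293]
orientation: [-2.499, -1.903, 0.0]
force: [1.1, -0.5, 0.1]
opening: 0.0277
gripper_force: 8.0
```

>>> apply_moves:
  steps: [0,0,0.2,0,0,0,15,0,0,0.15,0,0,0,15,0,0,0.08,0,0,0,15,0,0,0,0,0,0,15,0,0,0,0,0,0,15]

```text
t: 17.75
tool_pos: [0.6092, -0.0816, 0.0162]
orientation: [-2.5, -1.903, 0.0]
force: [0.4, -0.6, -0.6]
opening: 0.0276
gripper_force: 8.0
```

>>> apply_moves:
  steps: [0,0,0.05,0,0,0,15,0,0,0.02,0,0,0,15,0,0,0,0,0,0,15,0,0,0,0,0,0,15]

```text
t: 18.08
tool_pos: [0.6093, -0.0816, 0.0141]
orientation: [2.5, 1.903, 0.0]
force: [0.4, 0.5, -0.1]
opening: 0.0275
gripper_force: 8.0
```

>>> apply_moves:
  steps: [0,0,0.02,0,0,0,15,0,0,0,0,0,0,15,0,0,0,0,0,0,15]

```text
t: 18.33
tool_pos: [0.6095, -0.0816, 0.0136]
orientation: [2.5, 1.903, 0.0]
force: [1.3, -0.3, 0.8]
opening: 0.0277
gripper_force: 8.0
```

>>> apply_moves:
  steps: [0,0,0,0,0,0,33,0,0,0,0,0,0,40,0,0,0,0,0,0,50,0,0,-0.4,0,0,0,60,0,0,-1,0,0,0,70,-1,0,-0.8,0,0,0,70,-1,0,-1,0,0,0,70,-0.8,0,-1,0,0,0,70,0,0,-1,0,0,0,70,0,0,-0.8,0,0,0,70,0,0,0,0,0,0,70,0,0,0,0,0,0,70]

```text
t: 19.33
tool_pos: [0.5884, -0.1627, 0.1962]
orientation: [2.497, 1.9, 0.004]
force: [0.4, -0.2, -0.2]
opening: 0.0651
gripper_force: 0.0
```

>>> apply_moves:
  steps: [0,0,0,0,0,0,70]

```text
t: 19.42
tool_pos: [0.5868, -0.1618, 0.1928]
orientation: [-2.5, -1.903, 0.0]
force: [-0.4, 0.0, 0.0]
opening: 0.0651
gripper_force: 0.0
```

```bash
cat >> h.py <<'E'
def prof(im,v0,v1,u0,u1,axis):
    """red-channel profile edges: threshold crossings; axis 0: along rows (mean over cols)"""
    r=im[v0:v1,u0:u1,2].astype(float).mean(1-axis); return r
E
python3 - <<'E'
from h import *
c,im=snap('wrist','w11'); s=robot.read_state(); z=s['tool_pos'][2]; print(s['tool_pos'])
hsv=cv2.cvtColor(im,cv2.COLOR_BGR2HSV); g=cv2.cvtColor(im,cv2.COLOR_BGR2GRAY)
m=(g<60).astype(np.uint8); m[235:]=0
comb=((hsv[:,:,0]<13)&(hsv[:,:,1]>120)&(im[:,:,2]>60)).astype(np.uint8); comb[235:]=0; comb[:,:240]=0; comb[:,400:]=0
for nm,mm,h in (('comb',comb,.0195),):
  mm=cv2.morphologyEx(mm,cv2.MORPH_CLOSE,np.ones((9,9)))
  k=max(cv2.findContours(mm,0,1)[0],key=cv2.contourArea); print(nm,cv2.boundingRect(k))
  r=np.array([intool(p,z-h) for p in k[:,0].astype(float)],np.float32); print(cv2.minAreaRect(r))
rc=im[:,:,2].astype(int)
print('far',[(v,int(rc[v,312:328].mean())) for v in range(0,30)]); print('near',[(v,int(rc[v,312:328].mean())) for v in range(178,215)])
for v in (40,100,160): print(v,[(u,int(rc[v-2:v+3,u].mean())) for u in range(275,305)],[(u,int(rc[v-2:v+3,u].mean())) for u in range(330,360)])
E
```

```text
[ 0.58632479 -0.16151017  0.19168917]
comb (298, 22, 38, 170)
((84.25194549560547, 0.24392318725585938), (126.74018096923828, 28.91195297241211), 0.09286125749349594)
far [(0, 164), (1, 164), (2, 165), (3, 166), (4, 165), (5, 165), (6, 165), (7, 165), (8, 164), (9, 164), (10, 159), (11, 154), (12, 143), (13, 119), (14, 77), (15, 46), (16, 42), (17, 41), (18, 40), (19, 40), (20, 44), (21, 67), (22, 97), (23, 110), (24, 111), (25, 111), (26, 107), (27, 100), (28, 95), (29, 94)]
near [(178, 103), (179, 103), (180, 102), (181, 102), (182, 100), (183, 94), (184, 89), (185, 89), (186, 92), (187, 99), (188, 102), (189, 101), (190, 93), (191, 61), (192, 32), (193, 23), (194, 22), (195, 25), (196, 35), (197, 65), (198, 96), (199, 113), (200, 131), (201, 152), (202, 166), (203, 169), (204, 171), (205, 171), (206, 171), (207, 172), (208, 172), (209, 172), (210, 171), (211, 171), (212, 172), (213, 171), (214, 172)]
40 [(275, 161), (276, 158), (277, 160), (278, 157), (279, 155), (280, 152), (281, 149), (282, 149), (283, 150), (284, 151), (285, 136), (286, 82), (287, 47), (288, 41), (289, 43), (29
[... 1222 characters left out ...]
160 [(275, 159), (276, 161), (277, 164), (278, 167), (279, 167), (280, 168), (281, 166), (282, 163), (283, 160), (284, 159), (285, 157), (286, 155), (287, 149), (288, 128), (289, 79), (290, 44), (291, 38), (292, 40), (293, 41), (294, 41), (295, 38), (296, 38), (297, 40), (298, 58), (299, 91), (300, 121), (301, 113), (302, 94), (303, 83), (304, 87)] [(330, 107), (331, 107), (332, 106), (333, 97), (334, 74), (335, 42), (336, 28), (337, 32), (338, 32), (339, 32), (340, 38), (341, 41), (342, 51), (343, 91), (344, 132), (345, 149), (346, 162), (347, 166), (348, 165), (349, 164), (350, 162), (351, 163), (352, 164), (353, 167), (354, 166), (355, 163), (356, 160), (357, 159), (358, 159), (359, 160)]
```

Run:
```python
from h import *
z=.192
print('x',intool((320,13.5),z-.0085)[0],intool((320,21.3),z-.0195)[0],intool((320,190.9),z-.0195)[0],intool((320,197),z-.0085)[0])
for v,a in ((40,(285.9,344.4,296.2,299.2,335.8)),(100,(287.3,343.6,297.2,300,335)),(160,(288.6,342.8,298.4,301.2,334.3))):
  print([float(intool((u,v),z-h)[1]) for u,h in zip(a,(.0085,.0085,.0095,.0195,.0195))])
```

```text
x 155.8 148.1 20.9 13.8
[-23.6, 21.9, -15.6, -12.8, 14.7]
[-23.4, 22.0, -15.4, -12.7, 14.6]
[-23.3, 22.2, -15.0, -12.3, 14.6]
```

>>> apply_moves:
  steps: [0.7,0,0.5,0,0,0,70,0.7,0,0.8,0,0,0,70,0.7,0,0.9,0,0,0,70,0.7,0,0.9,0,0,0,60,0,0,0.9,0,0,0,55,0,0,0.9,0,0,0,50,0,0,0.7,0,0,0,50,0,0,0.38,0,0,0,45,0,0,0,0,0,0,15,0,0,0,0,0,0,15,0,0,0,0,0,0,15,0,0,0,0,0,0,15]
  grip_force: 6

```text
t: 20.47
tool_pos: [0.6096, -0.0811, 0.0138]
orientation: [2.5, 1.903, 0.0]
force: [0.5, 1.2, -0.2]
opening: 0.0277
gripper_force: 6.0
```

>>> apply_moves:
  steps: [0,-0.027,0,0,0,0,15,0.01,-0.027,0,0,0,0,15,0,0,0,0,0,0,15,0,0,0,0,0,0,33,0,0,0,0,0,0,40,0,0,0,0,0,0,50,0,0,-0.4,0,0,0,60,0,0,-1,0,0,0,70,-1,0,-0.8,0,0,0,70,-1,0,-1,0,0,0,70,-0.8,0,-1,0,0,0,70,0,0,-1,0,0,0,70]

```text
t: 21.47
tool_pos: [0.5844, -0.1647, 0.1714]
orientation: [2.501, 1.898, -0.002]
force: [0.6, 0.7, 0.0]
opening: 0.0649
gripper_force: 0.0
```

>>> apply_moves:
  steps: [0,0,-0.8,0,0,0,70,0,0,0,0,0,0,70,0,0,0,0,0,0,70]

```text
t: 21.72
tool_pos: [0.5871, -0.1615, 0.1963]
orientation: [2.497, 1.9, 0.004]
force: [0.1, -0.8, 0.1]
opening: 0.0654
gripper_force: 0.0
```

Run:
```python
from h import *
c,im=snap('wrist','w12'); s=robot.read_state(); z=s['tool_pos'][2]; print(s['tool_pos'])
rc=im[:,:,2].astype(int)
for v in (40,100,160): print(v,[(u,int(rc[v-2:v+3,u].mean())) for u in range(284,307)],[(u,int(rc[v-2:v+3,u].mean())) for u in range(330,350)])
plan([.449,-.068,.15],95,8)
```

```text
[ 0.58600756 -0.16087482  0.19394677]
40 [(284, 134), (285, 77), (286, 44), (287, 43), (288, 44), (289, 44), (290, 45), (291, 43), (292, 45), (293, 49), (294, 64), (295, 91), (296, 106), (297, 110), (298, 110), (299, 111), (300, 109), (301, 110), (302, 110), (303, 109), (304, 110), (305, 110), (306, 109)] [(330, 97), (331, 82), (332, 55), (333, 36), (334, 37), (335, 36), (336, 37), (337, 34), (338, 36), (339, 39), (340, 36), (341, 35), (342, 53), (343, 91), (344, 122), (345, 135), (346, 138), (347, 137), (348, 135), (349, 135)]
100 [(284, 168), (285, 148), (286, 98), (287, 52), (288, 42), (289, 42), (290, 41), (291, 42), (292, 43), (293, 42), (294, 44), (295, 56), (296, 79), (297, 98), (298, 101), (299, 100), (300, 100), (301, 104), (302, 100), (303, 98), (304, 99), (305, 100), (306, 100)] [(330, 108), (331, 80), (332, 43), (333, 35), (334, 35), (335, 39), (336, 39), (337, 41), (338, 39), (339, 40), (340, 39), (341, 56), (342, 102), (343, 145), (344, 167), (345, 171), (346, 171), (347, 170), (348, 169), (349, 167)]
160 [(284, 158), (285, 155), (286, 149), (287, 126), (288, 73), (289, 37), (290, 39), (291, 39), (292, 39), (293, 40), (294, 40), (295, 40), (296, 47), (297, 61), (298, 73), (299, 81), (300, 84), (301, 83), (302, 83), (303, 86), (304, 87), (305, 89), (306, 88)] [(330, 94), (331, 60), (332, 36), (333, 32), (334, 33), (335, 35), (336, 36), (337, 39), (338, 38), (339, 37), (340, 45), (341, 87), (342, 129), (343, 150), (344, 162), (345, 168), (346, 166), (347, 165), (348, 163), (349, 165)]
8 rows of [ 0.322 -0.614  0.183] [ 0.002  0.001 -0.426] yaw 74.55 pos [ 0.586  -0.1609  0.1939] F [-0.1  0.3 -0.2] op 0.0648 t 21.8
```

>>> apply_moves:
  steps: [0.32,-0.61,0.18,0,0,-0.426,70,0.32,-0.61,0.18,0,0,-0.426,70,0.32,-0.61,0.18,0,0,-0.426,70,0.32,-0.61,0.18,0,0,-0.426,70,0.32,-0.61,0.18,0,0,-0.426,70,0.32,-0.61,0.18,0,0,-0.426,70,0.32,-0.61,0.18,0,0,-0.426,70,0.32,-0.61,0.18,0,0,-0.426,70,0,0,0,0,0,0,70,0,0,0,0,0,0,70,0,0,0,0,0,0,70]

```text
t: 22.68
tool_pos: [0.4498, -0.0683, 0.1493]
orientation: [-2.123, -2.315, 0.001]
force: [0.3, -0.5, -0.9]
opening: 0.0649
gripper_force: 0.0
```

Run:
```python
from h import *
c,im=snap('wrist','w13'); s=robot.read_state(); z=s['tool_pos'][2]; print(s['tool_pos'],z)
print([(d['conf'],d['xy'],intool(d['xy'],z-.005)) for d in eyes.place_of('wrist','comb14_mid')])
hsv=cv2.cvtColor(im,cv2.COLOR_BGR2HSV)
m=((hsv[:,:,0]<12)&(hsv[:,:,1]>150)).astype(np.uint8)*255; m[240:]=0; m[:,:200]=0;m[:,420:]=0
m=cv2.morphologyEx(m,cv2.MORPH_CLOSE,np.ones((11,11)))
k=max(cv2.findContours(m,0,1)[0],key=cv2.contourArea); print(cv2.boundingRect(k))
r=np.array([intool(p,z-.01) for p in k[:,0].astype(float)],np.float32); R=cv2.minAreaRect(r); print(R, cv2.boxPoints(R))
for v in (60,100,140):
  u=np.where(m[v])[0]; print(v,u.min(),u.max(),intool((u.min()-.5,v),z-.01),intool((u.max()+.5,v),z-.01))
```

```text
[ 0.45015621 -0.06852289  0.14967777] 0.1496777660199765
[(0.87, [335.5, 78.3], array([105.8,  13.7]))]
(309, 0, 42, 185)
((92.86736297607422, 9.547853469848633), (27.571590423583984, 122.44426727294922), 89.52032470703125) [[ 31.531961   -3.7249174]
 [153.97194    -4.749999 ]
 [154.20276    22.820625 ]
 [ 31.762787   23.845707 ]]
60 310 349 [117.2  -4.5] [117.1  23. ]
100 311 349 [91. -4.] [91.  23.6]
140 312 348 [63.5 -3.4] [63.5 23.5]
```

>>> apply_moves:
  steps: [0.8,0.06,0.1,0,0,0,70,0.8,0.06,0.5,0,0,0,70,0.8,0.06,0.8,0,0,0,70,0.8,0.06,0.8,0,0,0,65,0.79,0.06,0.8,0,0,-0.12,55,0,0,0.8,0,0,0,50,0,0,0.6,0,0,0,50,0,0,0.35,0,0,0,50,0,0,0.1,0,0,0,50,0,0,0,0,0,0,15,0,0,0,0,0,0,15,0,0,0,0,0,0,15]
  grip_force: 8

```text
t: 23.78
tool_pos: [0.4496, 0.0514, 0.0057]
orientation: [2.107, 2.327, 0.002]
force: [0.5, -0.6, 0.6]
opening: 0.0308
gripper_force: 0.0
```

>>> apply_moves:
  steps: [0,0,0,0,0,0,15]

```text
t: 23.87
tool_pos: [0.4496, 0.0514, 0.0057]
orientation: [2.107, 2.327, 0.003]
force: [1.3, -0.3, 2.4]
opening: 0.0273
gripper_force: 8.0
```

>>> apply_moves:
  steps: [0,0,-0.2,0,0,0,15,0,0,-0.6,0,0,0,15,0,0,-1,0,0,0,15,0,0,-1,0,0,0,15,0,0,-1,0,0,0,15,0,0,-0.6,0,0,0,15,0,0,0,0,0,0,15,0,0,0,0,0,0,15]

```text
t: 24.53
tool_pos: [0.4494, 0.0516, 0.1381]
orientation: [2.106, 2.327, 0.004]
force: [-0.9, -0.2, -1.5]
opening: 0.028
gripper_force: 8.0
```

Run:
```python
from h import *
plan([.45,.185,.24],91.7,8)
```

```text
8 rows of [ 0.554  0.042 -0.424] [0.005 0.    0.084] yaw 95.72 pos [0.4494 0.0516 0.1381] F [-0.9 -0.2 -1.5] op 0.028 t 24.5
```

>>> apply_moves:
  steps: [0.55,0.04,-0.42,0,0,0.084,15,0.55,0.04,-0.42,0,0,0.084,15,0.55,0.04,-0.42,0,0,0.084,15,0.55,0.04,-0.42,0,0,0.084,15,0.55,0.04,-0.42,0,0,0.084,15,0.55,0.04,-0.42,0,0,0.084,15,0.55,0.04,-0.42,0,0,0.084,15,0.55,0.04,-0.42,0,0,0.084,15,0,0,0,0,0,0,15,0,0,0,0,0,0,15,0,0,0,0,0,0,15]

```text
t: 25.45
tool_pos: [0.4479, 0.1833, 0.2352]
orientation: [-2.187, -2.254, 0.004]
force: [-0.5, -1.1, -1.0]
opening: 0.0279
gripper_force: 8.0
```

Run:
```python
from h import *
c,im=snap('wrist','w14'); s=robot.read_state(); print(s['tool_pos'],s['orientation'])
cv2.imwrite('pics/w14c.png',cv2.resize(im[0:250,200:440],None,fx=2.4,fy=2.4,interpolation=cv2.INTER_CUBIC))
```

```text
[0.44789173 0.18305285 0.23519285] [-2.18790821 -2.25295156  0.00422583]
```

View pics/w14c.png

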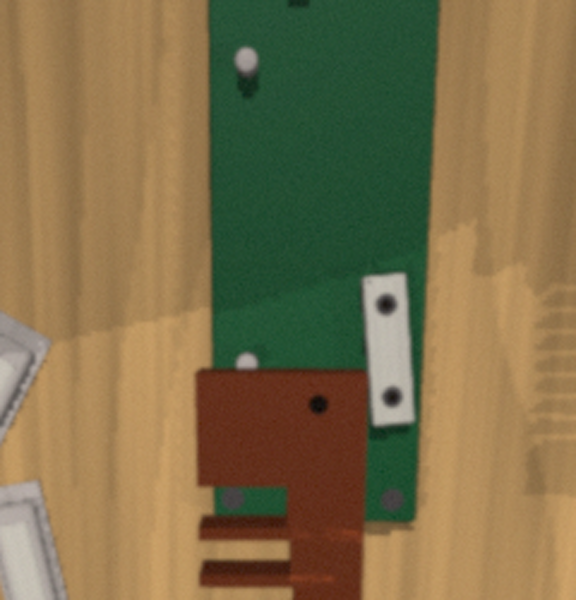

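The green block shows pins at (303,25) and (303,151), the stop pin at the top edge at (323,1), and the rail at about (362,146). The held comb covers the block's near end.

Run:
```python
from h import *
f=lambda u,v:(200+u/2.4,v/2.4); s=robot.read_state(); z=s['tool_pos'][2]; print(s['tool_pos'],Ro.from_rotvec(s['orientation']).as_matrix().round(4)[2])
for k,(p,h) in dict(pinA=((247,60),.022),pinB=((247,362),.022),Lfar=((210,5),.012),Lnear=((216,500),.012),Rfar=((438,5),.012),Rnear=((415,500),.012),cL=((216,520),.012),cR=((413,522),.012),r1=((363,277),.022),r2=((374,427),.022),r3=((405,273),.022),r4=((413,423),.022)).items():
  print(k,intool(f(*p),z-h))
print('comb',[intool(f(*p),-.0045) for p in ((196,371),(367,371),(201,520),(362,540))])
```

```text
[0.44789173 0.18305285 0.23519285] [-0.0011 -0.0027 -1.    ]
pinA [153.8 -11.1]
pinB [ 50.7 -12.1]
Lfar [173.4 -24.3]
Lnear [ -4.4 -25.4]
Rfar [173.4  56. ]
Rnear [-4.4 54.6]
cL [-12.6 -25.6]
cR [-13.5  54.2]
r1 [81.4 30.9]
r2 [26.3 36.4]
r3 [82.8 46.4]
r4 [27.8 51.3]
comb [array([ 64.5, -13.1]), array([64.5, 14.5]), array([ 39.9, -12.8]), array([36.4, 14.3])]
```

>>> apply_moves:
  steps: [0.75,0.05,0,0,0,0,15,0.75,0.05,0.3,0,0,0,15,0.75,0.05,0.7,0,0,0,15,0.75,0.05,0.9,0,0,0,15,0.737,0.033,0.9,0,0,0.075,15,0,0,0.9,0,0,0,15,0,0,0.9,0,0,0,15,0,0,0.9,0,0,0,15,0,0,0.7,0,0,0,15,0,0,0.42,0,0,0,15,0,0,0.1,0,0,0,15,0,0,0,0,0,0,15]

```text
t: 26.5
tool_pos: [0.4516, 0.2952, 0.0343]
orientation: [-2.198, -2.244, 0.004]
force: [-0.9, 0.5, 0.3]
opening: 0.0278
gripper_force: 8.0
```

>>> apply_moves:
  steps: [0,0,0.05,0,0,0,15,0,0,0,0,0,0,15]

```text
t: 26.67
tool_pos: [0.4536, 0.2967, 0.0355]
orientation: [2.197, 2.244, 0.004]
force: [1.0, 0.0, -0.3]
opening: 0.0278
gripper_force: 8.0
```

Run:
```python
from h import *
c,im=snap('wrist','w15'); s=robot.read_state(); print(s['tool_pos'],s['orientation'],s['force'])
hsv=cv2.cvtColor(im,cv2.COLOR_BGR2HSV)
m=((hsv[:,:,0]<12)&(hsv[:,:,1]>140)).astype(np.uint8)
g=((hsv[:,:,1]<60)&(im[:,:,2]>110)).astype(np.uint8); g[260:]=0
for k in cv2.findContours(g,0,1)[0]:
  a=cv2.contourArea(k)
  if a>40: print('gray',a,cv2.boundingRect(k),cv2.minEnclosingCircle(k))
for v in (210,225,240): u=np.where(m[v,250:400])[0]+250; print(v,u.min(),u.max())
for u in (300,320,340): v=np.where(m[:,u])[0]; print(u,v.min())
```

```text
[0.45360795 0.29675052 0.03559506] [2.19692394 2.24449209 0.00411776] [0.30632431 0.76881821 0.43493237]
gray 219.0 (259, 196, 17, 19) ((267.463623046875, 204.7181854248047), 9.408220291137695)
gray 229.0 (299, 132, 18, 19) ((307.30487060546875, 141.13414001464844), 9.160652160644531)
210 320 350
225 320 350
240 283 350
300 154
320 154
340 155
```

Run:
```python
from h import *
z=robot.read_state()['tool_pos'][2]
for zz in (z,z-.003):
  print('pinA',intool((267.5,204.7),zz-.022),'stop',intool((307.3,141.1),zz-.022))
print('comb end',intool((320,154),-.0045),intool((350.5,210),-.0045),intool((282.5,240),-.0045))
```

```text
pinA [ 41.2 -21.5] stop [68.7 -3.6]
pinA [ 41.8 -21.1] stop [68.9 -3.5]
comb end [64.7  1.7] [42.6 14. ] [ 30.1 -13.6]
```

>>> apply_moves:
  steps: [-0.05,-0.04,0,0,0,0,15,0,0,0.15,0,0,0,15,0,0,0.15,0,0,0,15,0,0,0.13,0,0,0,15,0,0,0,0,0,0,15,0,0,0,0,0,0,15]

```text
t: 27.22
tool_pos: [0.4507, 0.2945, 0.0204]
orientation: [-2.197, -2.245, 0.002]
force: [0.2, -0.1, 0.5]
opening: 0.0283
gripper_force: 8.0
```

>>> apply_moves:
  steps: [0,0,0.06,0,0,0,15,0,0,0,0,0,0,15,0,0,0,0,0,0,15]

```text
t: 27.47
tool_pos: [0.4512, 0.2948, 0.0192]
orientation: [2.197, 2.245, -0.0]
force: [-0.2, -0.1, -1.1]
opening: 0.0278
gripper_force: 8.0
```

>>> apply_moves:
  steps: [0,0,0.04,0,0,0,15,0,0,0,0,0,0,15,0,0,0,0,0,0,15]

```text
t: 27.72
tool_pos: [0.4512, 0.2947, 0.018]
orientation: [-2.197, -2.245, 0.0]
force: [-0.0, -0.3, -0.9]
opening: 0.0278
gripper_force: 8.0
```

>>> apply_moves:
  steps: [0,-0.02,0,0,0,0,15,0,-0.02,0,0,0,0,15,0,-0.02,0,0,0,0,15,0,0,0,0,0,0,15,0,0,0,0,0,0,15]

```text
t: 28.13
tool_pos: [0.4498, 0.2948, 0.0183]
orientation: [2.197, 2.245, 0.001]
force: [2.3, -0.8, -1.1]
opening: 0.0277
gripper_force: 8.0
```

>>> apply_moves:
  steps: [0,-0.02,0,0,0,0,15,0,0,0,0,0,0,15,0,0,0,0,0,0,15]

```text
t: 28.38
tool_pos: [0.4497, 0.2948, 0.0184]
orientation: [2.197, 2.245, 0.002]
force: [4.7, -0.3, -2.2]
opening: 0.0278
gripper_force: 8.0
```

>>> apply_moves:
  steps: [0,0.02,0.03,0,0,0,15,0.025,0,0,0,0,0,15,0.025,0,0,0,0,0,15,0,0,0,0,0,0,15,0,0,0,0,0,0,15]

```text
t: 28.8
tool_pos: [0.4498, 0.296, 0.0176]
orientation: [2.197, 2.245, 0.0]
force: [3.1, -4.3, 5.1]
opening: 0.028
gripper_force: 8.0
```

>>> apply_moves:
  steps: [0.025,0,0,0,0,0,15,0,0,0,0,0,0,15,0,0,0,0,0,0,15]

```text
t: 29.05
tool_pos: [0.4497, 0.2968, 0.0176]
orientation: [2.197, 2.245, 0.0]
force: [1.6, -3.9, 4.7]
opening: 0.0277
gripper_force: 8.0
```

>>> apply_moves:
  steps: [0.025,0,0,0,0,0,15,0,0,0,0,0,0,15,0,0,0,0,0,0,15]

```text
t: 29.3
tool_pos: [0.4497, 0.297, 0.0176]
orientation: [2.197, 2.244, -0.001]
force: [2.3, -6.8, 6.6]
opening: 0.0275
gripper_force: 8.0
```

>>> apply_moves:
  steps: [0,0,-0.02,0,0,0,15,0,0,0,0,0,0,33,0,0,0,0,0,0,40,0,0,0,0,0,0,50,0,0,-0.5,0,0,0,60,0,0,-1,0,0,0,70,-1,0,-1,0,0,0,70,-1,0,-1,0,0,0,70,-1,0,-1,0,0,0,70,-1,0,-1,0,0,0,70,0,0,-0.5,0,0,0,70,0,0,0,0,0,0,70]

```text
t: 30.3
tool_pos: [0.4541, 0.1795, 0.2002]
orientation: [2.198, 2.24, 0.01]
force: [0.2, -0.2, 0.6]
opening: 0.0648
gripper_force: 0.0
```

>>> apply_moves:
  steps: [0,0,0,0,0,0,70,0,0,0,0,0,0,70]

```text
t: 30.47
tool_pos: [0.451, 0.1803, 0.1941]
orientation: [-2.196, -2.245, 0.002]
force: [-0.2, 0.0, -0.5]
opening: 0.0652
gripper_force: 0.0
```

Run:
```python
from h import *
c,im=snap('wrist','w16'); s=robot.read_state(); z=s['tool_pos'][2]; print(s['tool_pos'],s['orientation'])
hsv=cv2.cvtColor(im,cv2.COLOR_BGR2HSV)
g=((hsv[:,:,1]<70)&(im[:,:,2]>100)).astype(np.uint8); g[260:]=0; g[:,:260]=0; g[:,400:]=0
for k in cv2.findContours(g,0,1)[0]:
  a=cv2.contourArea(k)
  if a>25: (ce,ra)=cv2.minEnclosingCircle(k); print('gray',a,cv2.boundingRect(k),np.round(ce,1),intool(ce,z-.022), cv2.boxPoints(cv2.minAreaRect(k)).round(1).tolist() if a>300 else '')
m=((hsv[:,:,0]<13)&(hsv[:,:,1]>140)).astype(np.uint8); m[260:]=0; m[:,:260]=0; m[:,400:]=0
m=cv2.morphologyEx(m,cv2.MORPH_CLOSE,np.ones((9,9)))
k=max(cv2.findContours(m,0,1)[0],key=cv2.contourArea); print(cv2.boundingRect(k))
r=np.array([intool(p,z-.022) for p in k[:,0].astype(float)],np.float32); R=cv2.minAreaRect(r); print(R, cv2.boxPoints(R).round(1).tolist())
for v in (50,90,130): 
  u=np.where(m[v])[0]; print(v,u.min(),u.max(),intool((u.min()-.5,v),z-.022),intool((u.max()+.5,v),z-.022))
print([(d['conf'],d['xy']) for d in eyes.place_of('wrist','wedge_head')])
```

```text
[0.45071195 0.18030445 0.19364153] [-2.19495529 -2.24506984  0.00387928]
gray 59.0 (292, 147, 9, 10) [296.1 151.4] [ 53.2 -16.2] 
gray 1302.0 (351, 109, 24, 71) [362.5 144. ] [59.  37.2] [[349.79998779296875, 109.9000015258789], [370.1000061035156, 108.5999984741211], [374.6000061035156, 178.3000030517578], [354.29998779296875, 179.60000610351562]]
gray 72.0 (290, 3, 10, 11) [294.    7.8] [156.9 -16.3] 
(300, 0, 38, 182)
((95.65028381347656, 1.9355745315551758), (27.48359489440918, 132.74148559570312), 89.90713500976562) [[29.299999237060547, -11.699999809265137], [162.0, -11.899999618530273], [162.0, 15.600000381469727], [29.299999237060547, 15.800000190734863]]
50 301 336 [128.3 -11.8] [128.3  15.4]
90 302 336 [ 99.8 -11.4] [99.8 15.8]
130 304 335 [ 69.9 -10.1] [69.9 15.4]
[(0.95, [636.3, 258.1])]
```

Run:
```python
from h import *
z=.1937
print([intool(p,z-.022) for p in ((349.8,109.9),(354.3,179.6))])
c=eyes.calibration('wrist'); print('seat world',unproj(c,proj(c,[0,0,0]),0)[:2]) 
s=robot.read_state(); R=Ro.from_rotvec(s['orientation']).as_matrix(); print((s['tool_pos']+R@[.10505,.00175,0]).round(4), np.degrees(np.arctan2(R[1,0],R[0,0])))
plan([.58,.012,.19],80,8)
```

```text
[array([85.1, 26.4]), array([30.4, 31.3])]
seat world [-1.11022302e-16  0.00000000e+00]
[0.45   0.2854 0.1934] 91.30322714135646
8 rows of [-0.667  0.584  0.014] [-0.004  0.001  0.235] yaw 91.3 pos [0.4506 0.1803 0.1935] F [ 0.2 -0.4  0.6] op 0.065 t 30.6
```

>>> apply_moves:
  steps: [-0.67,0.58,0.01,0,0,0.235,70,-0.67,0.58,0.01,0,0,0.235,70,-0.67,0.58,0.01,0,0,0.235,70,-0.67,0.58,0.01,0,0,0.235,70,-0.67,0.58,0.01,0,0,0.235,70,-0.67,0.58,0.01,0,0,0.235,70,-0.67,0.58,0.01,0,0,0.235,70,-0.67,0.58,0.01,0,0,0.235,70,0,0,0,0,0,0,70,0,0,0,0,0,0,70,0,0,0,0,0,0,70]

```text
t: 31.48
tool_pos: [0.5794, 0.0116, 0.1917]
orientation: [-2.405, -2.018, 0.003]
force: [-0.7, 0.7, -0.0]
opening: 0.0651
gripper_force: 0.0
```

Run:
```python
from h import *
c,im=snap('wrist','w17'); s=robot.read_state(); z=s['tool_pos'][2]; print(s['tool_pos'])
d=eyes.place_of('wrist','wedge_head'); print([(e['conf'],e['xy'],intool(e['xy'],z-.007)) for e in d])
g=cv2.cvtColor(im,cv2.COLOR_BGR2GRAY); m=(g<62).astype(np.uint8); m[270:]=0; m[:,:230]=0; m[:,410:]=0
m=cv2.morphologyEx(m,cv2.MORPH_OPEN,np.ones((3,3)))
for k in sorted(cv2.findContours(m,0,1)[0],key=cv2.contourArea)[-2:]:
  print(cv2.contourArea(k),cv2.boundingRect(k))
  r=np.array([intool(p,z-.014) for p in k[:,0].astype(float)],np.float32); print(cv2.minAreaRect(r))
  for v in range(20,230,20):
    u=np.where(m[v])[0]
    if len(u): print(v,u.min(),u.max(),intool((u.min()-.5,v),z-.014),intool((u.max()+.5,v),z-.014))
```

```text
[0.57939885 0.01186381 0.19207994]
[(0.73, [317.7, 142.8], array([59.3,  1.2])), (0.64, [492.4, 14.1], array([155.7, 135.4]))]
1994.0 (344, 225, 56, 45)
((-31.67835235595703, 48.548919677734375), (40.87239074707031, 44.82635498046875), 5.2738823890686035)
20 314 322 [150.2  -2.1] [150.2   4.7]
40 312 409 [136.4  -3.6] [136.3  71.4]
60 311 324 [122.2  -4.5] [122.2   6.4]
80 310 325 [107.7  -5.3] [107.7   7.2]
100 309 326 [92.8 -6.2] [92.8  8.1]
120 308 327 [77.5 -7.1] [77.5  9. ]
140 307 326 [61.9 -8. ] [61.8  8.3]
160 307 324 [45.8 -8.1] [45.8  6.8]
2224.0 (307, 8, 21, 154)
((101.52275085449219, 2.3400678634643555), (113.53266906738281, 16.071002960205078), 2.968233346939087)
20 314 322 [150.2  -2.1] [150.2   4.7]
40 312 409 [136.4  -3.6] [136.3  71.4]
60 311 324 [122.2  -4.5] [122.2   6.4]
80 310 325 [107.7  -5.3] [107.7   7.2]
100 309 326 [92.8 -6.2] [92.8  8.1]
120 308 327 [77.5 -7.1] [77.5  9. ]
140 307 326 [61.9 -8. ] [61.8  8.3]
160 307 324 [45.8 -8.1] [45.8  6.8]
```

>>> apply_moves:
  steps: [0.6,0,0.1,0,0,0,70,0.7,0,0.5,0,0,0,65,0.62,0,0.8,0,0,0,60,0,0,0.8,0,0,0.6,55,0,0,0.8,0,0,0,50,0,0,0.9,0,0,0,45,0,0,0.9,0,0,0,40,0,0,0.8,0,0,0,40,0,0,0.5,0,0,0,40,0,0,0.17,0,0,0,40,0,0,0,0,0,0,40,0,0,0,0,0,0,40]
  grip_force: 10

```text
t: 32.58
tool_pos: [0.5905, 0.068, 0.0059]
orientation: [2.468, 1.943, 0.001]
force: [0.4, -0.2, 1.6]
opening: 0.0371
gripper_force: 0.0
```

>>> apply_moves:
  steps: [0,0,0,0,0,0,25,0,0,0,0,0,0,10,0,0,0,0,0,0,10,0,0,0,0,0,0,5,0,0,0,0,0,0,5]

```text
t: 33.0
tool_pos: [0.5911, 0.0675, 0.0063]
orientation: [2.469, 1.941, 0.002]
force: [-1.3, -0.6, 5.6]
opening: 0.0162
gripper_force: 9.9
```

>>> apply_moves:
  steps: [0,0,-0.2,0,0,0,5,0,0,-0.8,0,0,0,5,0,0,-1,0,0,0,5,0,0,-0.6,0,0,0,5,0,0,0,0,0,0,5,0,0,0,0,0,0,5]
  grip_force: 30

```text
t: 33.5
tool_pos: [0.5915, 0.0674, 0.0848]
orientation: [2.468, 1.941, 0.004]
force: [-0.2, -0.5, -0.9]
opening: 0.0157
gripper_force: 29.8
```

Run:
```python
from h import *
a=np.radians(91.3); R=np.array([[np.cos(a),np.sin(a)],[np.sin(a),-np.cos(a)]])
p=np.array([.4507,.1803])+R@[-.081,.026]; print(p)
plan([*p,.06],91.3,6)
```

```text
[0.47853098 0.09991072]
6 rows of [ 0.098 -0.648  0.137] [ 0.005 -0.001 -0.415] yaw 76.36 pos [0.5915 0.0674 0.0848] F [-0.2 -0.5 -0.9] op 0.0157 t 33.5
```

>>> apply_moves:
  steps: [0.1,-0.65,0.1,0,0,-0.415,5,0.1,-0.65,0.1,0,0,-0.415,5,0.1,-0.65,0.1,0,0,-0.415,5,0.1,-0.65,0.1,0,0,-0.415,5,0.1,-0.65,0.1,0,0,-0.415,5,0.1,-0.65,0.1,0,0,-0.415,5,0,0,0,0,0,0,5,0,0,0,0,0,0,5,0,0,0,0,0,0,5]

```text
t: 34.25
tool_pos: [0.4769, 0.1001, 0.0646]
orientation: [-2.197, -2.245, 0.001]
force: [0.3, -0.3, 0.6]
opening: 0.0159
gripper_force: 29.8
```

Run:
```python
from h import *
c,im=snap('wrist','w18'); s=robot.read_state(); print(s['tool_pos'],s['orientation'],s['force'],s['opening'])
cv2.imwrite('pics/w18c.png',cv2.resize(im[0:240,210:450],None,fx=2.5,fy=2.5,interpolation=cv2.INTER_CUBIC))
plan([.4785,.0999,.03],91.3,3)
```

```text
[0.47739783 0.10009091 0.06490571] [ 2.19714215e+00  2.24532901e+00 -5.33770044e-05] [-0.13530631 -0.05306788  0.38328713] 0.016004272302894314
3 rows of [-0.002  0.012  0.388] [ 0.     0.    -0.003] yaw 91.24 pos [0.4774 0.1001 0.0649] F [-0.1 -0.1  0.4] op 0.016 t 34.3
```

View pics/w18c.png

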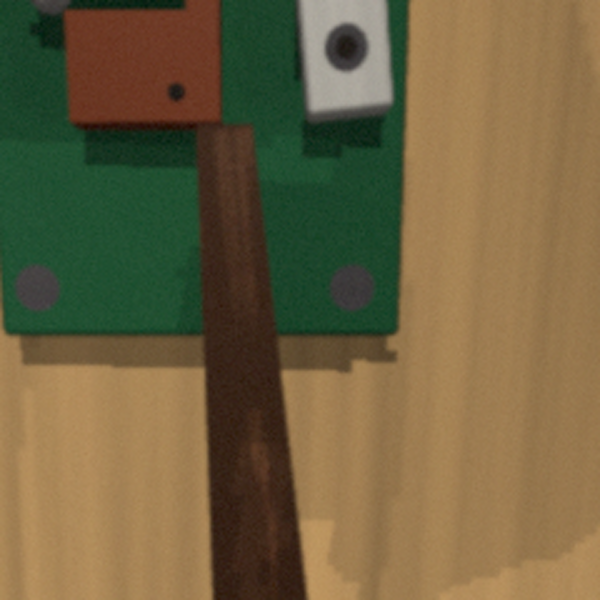

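The wedge's tip is at (299,51) in the full picture. The comb's edge is at x=298 and the rail's inner corner is at (334,44), so the tip sits left of the gap once parallax is allowed for.

Run:
```python
from h import *
f=lambda u,v:(210+u/2.5,v/2.5); z=.065
for k,p,h in (('combR',(221,60),z-.022),('combRnear',(220,120),z-.022),('rail',(308,110),z-.022),('rail2',(299,10),z-.022),('tipL',(198,127),-.008),('tipR',(253,127),-.008),('L2',(205,330),-.008),('L3',(214,580),-.008),('R3',(306,590),-.008),('R2',(276,330),-.008),('blkL',(5,332),z-.012),('blkR',(396,334),z-.012),('blkR2',(408,5),z-.012)): print(k,intool(f(*p),h))
```

```text
combR [120.   -7.9]
combRnear [109.8  -8.2]
rail [111.5   8.2]
rail2 [128.2   6.4]
tipL [101.   -9.2]
tipR [101.   -1.4]
L2 [73.1 -8.7]
L3 [34.4 -7.9]
R3 [32.8  6.8]
R2 [73.1  1.9]
blkL [ 71.1 -53.7]
blkR [70.7 27.3]
blkR2 [131.5  27.4]
```

>>> apply_moves:
  steps: [0,0.04,0.3,0,0,0.19,5,0,0,0.5,0,0,0,5,0,0,0.4,0,0,0,5,0,0,0.25,0,0,0,5,0,0,0.06,0,0,0,5,0,0,0,0,0,0,5,0,0,0,0,0,0,5]

```text
t: 34.88
tool_pos: [0.4783, 0.1003, 0.0199]
orientation: [-2.219, -2.224, 0.0]
force: [-1.4, 0.3, 0.4]
opening: 0.0161
gripper_force: 29.8
```

>>> apply_moves:
  steps: [0,0,0.03,0,0,0,5,0.2,0,0,0,0,0,5,0.25,0,0,0,0,0,5,0.25,0,0,0,0,0,5,0.25,0,0,0,0,0,5,0.25,0,0,0,0,0,5,0,0,0,0,0,0,5,0,0,0,0,0,0,5]

```text
t: 35.55
tool_pos: [0.4779, 0.137, 0.0189]
orientation: [2.217, 2.226, -0.0]
force: [-0.7, 0.1, -0.4]
opening: 0.016
gripper_force: 29.8
```

Run:
```python
from h import *
c,im=snap('wrist','w19'); s=robot.read_state(); z=s['tool_pos'][2]; print(s['tool_pos'],s['force'],s['opening'])
hsv=cv2.cvtColor(im,cv2.COLOR_BGR2HSV)
for v in (60,90,120,150):
  print(v,[(u,*hsv[v,u].tolist()) for u in range(270,362,3)])
```

```text
[0.47785597 0.13658238 0.01885229] [-0.57382241 -0.00834148 -0.57534395] 0.015822868116845596
60 [(270, 8, 179, 161), (273, 8, 172, 159), (276, 9, 175, 143), (279, 9, 174, 142), (282, 8, 171, 130), (285, 58, 100, 41), (288, 51, 89, 60), (291, 11, 129, 69), (294, 12, 120, 70), (297, 10, 127, 70), (300, 12, 130, 90), (303, 11, 134, 80), (306, 12, 126, 79), (309, 12, 136, 94), (312, 50, 89, 69), (315, 72, 169, 71), (318, 70, 145, 65), (321, 30, 20, 117), (324, 20, 20, 187), (327, 18, 20, 188), (330, 19, 19, 187), (333, 20, 20, 188), (336, 22, 20, 190), (339, 21, 23, 190), (342, 20, 21, 185), (345, 18, 20, 192), (348, 21, 21, 191), (351, 19, 22, 187), (354, 21, 19, 184), (357, 20, 21, 184), (360, 21, 19, 185)]
90 [(270, 7, 177, 114), (273, 8, 171, 112), (276, 8, 171, 112), (279, 8, 168, 114), (282, 8, 172, 107), (285, 13, 183, 46), (288, 68, 128, 72), (291, 12, 141, 65), (294, 11, 135, 68), (297, 10, 126, 69), (300, 11, 140, 89), (303, 11, 136, 90), (306, 9, 126, 81), (309, 11, 134, 74), (312, 10, 141, 67), (315, 31, 92, 58), (318, 68, 152, 72), (321, 68, 133, 65), (324, 26, 20, 104), (3
[... 781 characters left out ...]
1, 19, 19, 186), (354, 18, 21, 184), (357, 21, 20, 180), (360, 17, 20, 177)]
150 [(270, 68, 148, 62), (273, 71, 145, 65), (276, 69, 173, 62), (279, 71, 160, 62), (282, 71, 166, 63), (285, 72, 155, 66), (288, 70, 161, 65), (291, 54, 105, 63), (294, 14, 150, 61), (297, 14, 163, 61), (300, 9, 139, 64), (303, 10, 134, 61), (306, 10, 146, 68), (309, 10, 141, 83), (312, 11, 149, 77), (315, 11, 146, 61), (318, 12, 152, 62), (321, 15, 138, 61), (324, 70, 157, 73), (327, 70, 150, 75), (330, 72, 152, 74), (333, 70, 166, 72), (336, 71, 166, 72), (339, 69, 165, 74), (342, 72, 148, 76), (345, 71, 165, 74), (348, 72, 163, 75), (351, 71, 154, 76), (354, 70, 169, 74), (357, 72, 168, 73), (360, 70, 149, 77)]
```

>>> apply_moves:
  steps: [0.25,0,0,0,0,0,5,0.25,0,0,0,0,0,5,0.25,0,0,0,0,0,5,0.25,0,0,0,0,0,5,0.15,0,0,0,0,0,5,0,0,0,0,0,0,5,0,0,0,0,0,0,5]

```text
t: 36.18
tool_pos: [0.4772, 0.1714, 0.0185]
orientation: [-2.217, -2.225, 0.001]
force: [-4.2, 2.1, -0.3]
opening: 0.0161
gripper_force: 29.9
```

>>> apply_moves:
  steps: [0.12,0,0,0,0,0,5,0,0,0,0,0,0,5,0,0,0,0,0,0,5]

```text
t: 36.43
tool_pos: [0.4769, 0.1742, 0.0184]
orientation: [-2.218, -2.224, 0.003]
force: [-5.6, 0.2, -1.1]
opening: 0.0158
gripper_force: 29.9
```

>>> apply_moves:
  steps: [0.05,-0.03,0,0,0,0,5,0.08,-0.01,0,0,0,0,5,0,0,0,0,0,0,5,0,0,0,0,0,0,5]

```text
t: 36.77
tool_pos: [0.4763, 0.1781, 0.0187]
orientation: [-2.218, -2.224, 0.001]
force: [-4.2, -2.6, -0.1]
opening: 0.0159
gripper_force: 29.9
```

>>> apply_moves:
  steps: [0.12,-0.01,0,0,0,0,5,0,0,0,0,0,0,5,0,0,0,0,0,0,5]

```text
t: 37.02
tool_pos: [0.4758, 0.1818, 0.0186]
orientation: [-2.218, -2.224, 0.002]
force: [-5.5, -2.0, -1.2]
opening: 0.016
gripper_force: 29.9
```

>>> apply_moves:
  steps: [0.06,-0.02,0,0,0,0,5,0.06,-0.01,0,0,0,0,5,0,0,0,0,0,0,5,0,0,0,0,0,0,5]

```text
t: 37.35
tool_pos: [0.4752, 0.1855, 0.0188]
orientation: [-2.218, -2.224, 0.001]
force: [-4.2, -1.8, -1.0]
opening: 0.0156
gripper_force: 29.9
```

>>> apply_moves:
  steps: [0.06,-0.01,0,0,0,0,5,0,0,0,0,0,0,5,0,0,0,0,0,0,5]

```text
t: 37.6
tool_pos: [0.4749, 0.1872, 0.0188]
orientation: [-2.218, -2.224, 0.001]
force: [-3.9, -2.6, -0.0]
opening: 0.0163
gripper_force: 29.9
```

>>> apply_moves:
  steps: [0.06,0,0,0,0,0,5,0,0,0,0,0,0,5,0,0,0,0,0,0,5]

```text
t: 37.85
tool_pos: [0.4747, 0.1887, 0.0187]
orientation: [-2.218, -2.224, 0.002]
force: [-5.1, -3.7, 0.2]
opening: 0.0156
gripper_force: 29.9
```

>>> apply_moves:
  steps: [0.06,-0.01,0,0,0,0,5,0,0,0,0,0,0,5,0,0,0,0,0,0,5]

```text
t: 38.1
tool_pos: [0.4744, 0.1902, 0.0186]
orientation: [2.218, 2.224, -0.003]
force: [-4.6, -6.3, 0.4]
opening: 0.0163
gripper_force: 29.8
```

>>> apply_moves:
  steps: [0.05,0,0,0,0,0,5,0,0,0,0,0,0,5,0,0,0,0,0,0,5]

```text
t: 38.35
tool_pos: [0.4743, 0.1908, 0.0185]
orientation: [2.218, 2.224, -0.004]
force: [-5.1, -9.3, 0.6]
opening: 0.0159
gripper_force: 29.8
```

>>> apply_moves:
  steps: [0.04,-0.01,0,0,0,0,5,0.03,0,0,0,0,0,5,0,0,0,0,0,0,5,0,0,0,0,0,0,5]

```text
t: 38.68
tool_pos: [0.4742, 0.1916, 0.0184]
orientation: [2.217, 2.222, -0.007]
force: [-4.1, -15.5, 0.9]
opening: 0.0161
gripper_force: 29.8
```

>>> apply_moves:
  steps: [-0.04,0,0,0,0,0,5,0,0,0,0,0,0,25,0,0,0,0,0,0,30,0,0,0,0,0,0,33,0,0,-0.3,0,0,0,33,0,0,-0.6,0,0,0,33,0,0,-0.6,0,0,0,33,-0.6,0,0,0,0,0,20,-0.6,0,0,0,0,0,0,0,0,0,0,0,0,0,0,0,0,0,0,0,0]
  grip_force: 20

```text
t: 39.6
tool_pos: [0.4753, 0.1572, 0.0649]
orientation: [2.219, 2.222, 0.003]
force: [-0.3, 0.5, -0.6]
opening: 0.0086
gripper_force: 0.0
```

Run:
```python
from h import *
c,im=snap('wrist','w20'); s=robot.read_state(); z=s['tool_pos'][2]; print(s['tool_pos'],s['orientation'],s['force'],s['opening'])
d=eyes.place_of('wrist','wedge_head'); print([(e['conf'],e['xy'],intool(e['xy'],z-.019)) for e in d])
d=eyes.place_of('wrist','rail_gap'); print([(e['conf'],e['xy'],intool(e['xy'],z-.019)) for e in d])
hsv=cv2.cvtColor(im,cv2.COLOR_BGR2HSV)
w=((hsv[:,:,0]<20)&(hsv[:,:,1]>90)&(hsv[:,:,2]<100)).astype(np.uint8); w[:,:290]=0; w[:,370:]=0; w[300:]=0
for v in range(10,300,24):
  u=np.where(w[v])[0]
  print(v,(u.min(),u.max(),len(u)) if len(u) else '')
print([(v,hsv[v,325].tolist()) for v in range(180,280,5)])
```

```text
[0.47514285 0.15765804 0.06464539] [2.21906948e+00 2.22329356e+00 2.15412144e-03] [ 0.46261658 -0.27199183  0.0796081 ] 0.004780630244612177
[(0.86, [313.8, 197.7], array([38.4, -1. ]))]
[]
10 (np.int64(290), np.int64(310), 21)
34 (np.int64(291), np.int64(313), 23)
58 (np.int64(292), np.int64(315), 24)
82 (np.int64(293), np.int64(318), 26)
106 (np.int64(290), np.int64(321), 30)
130 (np.int64(290), np.int64(324), 35)
154 (np.int64(290), np.int64(327), 38)
178 (np.int64(297), np.int64(328), 32)
202 (np.int64(299), np.int64(329), 31)
226 (np.int64(299), np.int64(329), 31)
250 
274 
298 (np.int64(306), np.int64(327), 2)
[(180, [10, 151, 54]), (185, [12, 180, 51]), (190, [9, 145, 51]), (195, [13, 191, 52]), (200, [9, 151, 54]), (205, [13, 163, 50]), (210, [9, 157, 52]), (215, [12, 179, 54]), (220, [12, 168, 53]), (225, [10, 164, 53]), (230, [12, 149, 53]), (235, [69, 155, 51]), (240, [18, 119, 107]), (245, [18, 129, 119]), (250, [17, 127, 187]), (255, [17, 125, 186]), (260, [17, 123, 187]), (265, [17, 121, 189]), (270, [16, 124, 187]), (275, [17, 125, 188])]
```

>>> apply_moves:
  steps: [0,-0.02,0.5,0,0,0,0,0,0,0.5,0,0,0,0,0,0,0.5,0,0,0,0,0.15,0,0.03,0,0,0,0,0.15,0,0,0,0,0,0,0.1,0,0,0,0,0,0,0,0,0,0,0,0,0,0,0,0,0,0,0,0]

```text
t: 40.42
tool_pos: [0.4741, 0.1696, 0.0187]
orientation: [2.217, 2.225, -0.0]
force: [-0.5, -3.3, 0.2]
opening: 0.0003
gripper_force: 1.2
```

>>> apply_moves:
  steps: [0.06,0,0,0,0,0,0,0,0,0,0,0,0,0,0,0,0,0,0,0,0]

```text
t: 40.67
tool_pos: [0.4741, 0.1699, 0.0185]
orientation: [2.217, 2.223, -0.003]
force: [-2.0, -9.7, 1.3]
opening: 0.0006
gripper_force: 4.8
```

>>> apply_moves:
  steps: [0.04,0,0,0,0,0,0,0.03,0,0,0,0,0,0,0,0,0,0,0,0,0,0,0,0,0,0,0,0]

```text
t: 41.0
tool_pos: [0.4741, 0.1704, 0.0183]
orientation: [2.216, 2.222, -0.006]
force: [-1.4, -17.4, 2.6]
opening: 0.0006
gripper_force: 8.6
```

>>> apply_moves:
  steps: [0.03,0,0,0,0,0,0,0,0,0,0,0,0,0,0,0,0,0,0,0,0]

```text
t: 41.25
tool_pos: [0.4741, 0.1705, 0.0183]
orientation: [2.216, 2.222, -0.007]
force: [-2.2, -20.9, 3.0]
opening: 0.0004
gripper_force: 10.5
```

>>> apply_moves:
  steps: [-0.3,0,0,0,0,0,0,-0.5,0,0,0,0,0,0,-0.5,0,-0.8,0,0,0,0,-0.5,0,-1,0,0,0,20,0,0,-1,0,0,0,50,0,0,-1,0,0,0,70,0,0,-1,0,0,0,70,0,0,-0.8,0,0,0,70,0,0,0,0,0,0,70,0,0,0,0,0,0,70,0,0,0,0,0,0,70]

```text
t: 42.17
tool_pos: [0.4742, 0.1204, 0.186]
orientation: [2.218, 2.225, 0.001]
force: [-0.3, -0.8, -0.6]
opening: 0.0496
gripper_force: 0.0
```

Run:
```python
from h import *
c,im=snap('wrist','w21'); s=robot.read_state(); z=s['tool_pos'][2]; print(s['tool_pos'],s['orientation'],s['t'])
hsv=cv2.cvtColor(im,cv2.COLOR_BGR2HSV)
g=((hsv[:,:,1]<70)&(im[:,:,2]>100)).astype(np.uint8); g[260:]=0; g[:,:230]=0; g[:,420:]=0
for k in cv2.findContours(g,0,1)[0]:
  a=cv2.contourArea(k)
  if a>25: (ce,ra)=cv2.minEnclosingCircle(k); print('gray',a,cv2.boundingRect(k),np.round(ce,1),intool(ce,z-.022), [intool(p,z-.022).tolist() for p in cv2.boxPoints(cv2.minAreaRect(k))] if a>300 else '')
m=((hsv[:,:,0]<11)&(hsv[:,:,1]>155)&(hsv[:,:,2]>75)).astype(np.uint8); m[260:]=0; m[:,:230]=0; m[:,420:]=0
m=cv2.morphologyEx(m,cv2.MORPH_CLOSE,np.ones((9,9)))
k=max(cv2.findContours(m,0,1)[0],key=cv2.contourArea); print('comb',cv2.boundingRect(k))
for v in (30,60,90,120,150): 
  u=np.where(m[v])[0]
  if len(u): print(v,u.min(),u.max(),intool((u.min()-.5,v),z-.022),intool((u.max()+.5,v),z-.022))
v=np.where(m[:,(u.min()+u.max())//2])[0]; print('near end',intool((300,v.max()+.5),z-.022))
d=eyes.place_of('wrist','wedge_head'); print([(e['conf'],e['xy'],intool(e['xy'],z-.019)) for e in d])
for n in ('top',):
  c,im=snap(n)
  for th,zz in (('comb10_mid',.0145),('comb12_mid',.0145),('comb14_mid',.017),('plate10_top',.0095),('plate12_top',.0095)):
    print(th,[(e['conf'],np.round(e['xy']),unproj(c,e['xy'],zz)[:2].round(3)) for e in eyes.place_of(n,th)][:3])
```

```text
[0.47359791 0.12022641 0.18508816] [-2.21758239e+00 -2.22408453e+00  1.05795279e-03] 42.2167
gray 62.0 (258, 67, 9, 10) [262.   71.4] [112.4 -40.4] 
gray 1560.5 (319, 21, 29, 81) [333.5  61. ] [119.6  12.9] [[145.2, 1.8], [146.6, 17.1], [92.5, 24.2], [90.9, 8.1]]
comb (265, 0, 41, 105)
30 267 303 [140.5 -36.1] [140.4  -9.2]
60 296 303 [120.3 -15.3] [120.3  -9.4]
90 269 304 [ 99.3 -36. ] [99.3 -8.8]Traceback (most recent call last):
  File "<stdin>", line 14, in <module>
    return umr_minimum(a, axis, None, out, keepdims, initial, where)
ValueError: zero-size array to reduction operation minimum which has no identity
```

Run:
```python
from h import *
print(robot.read_state()['t']); print(robot.close_job())
```

```text
42.2167
the job is handed in; nothing more can be done
None
```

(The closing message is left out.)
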